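Load the strainer clamp and hold its bayonet cap home

ROBOT

A 7-joint arm with a two-finger parallel gripper is mounted at the origin on a cart in front of the work surface, level with it; the furniture and walls round the work are solid. World frame = base frame: x ahead of the robot, y to its left, z up, the work surface at z = 0. Lengths are in m, angles in rad, forces in N, time in s.
With the tool pointing down it reaches from about 0.4 to 0.85 m from the base axis. Payload 10.4 kg.
Tool frame: the origin (TCP) lies on the centre line of the jaws, within the pads' length; the fingertips stand 22 mm ahead of it and the grasp point (between the pads) lies 3 mm ahead of it; z points along the fingers, y is the direction in which the jaws open and shut (so a half turn about z gives the same grasp; the last joint's range is limited). The gripper opens to 85 mm and grips with 20 to 120 N. Pads are 22 mm wide; open, the fingers measure 114 mm over their backs; the gripper's body (76 mm by 85 mm) begins 54 mm behind the grasp point. The pads swing forward as they close: fully open they stand 13 mm farther back than shut.
Start: joints at [-1.16, 0.332, -0.065, 1.46, 0.022, 1.35, -0.088], TCP at [0.263, 0.567, 0.253] pointing down, gripper open.
Joint ranges: [-2.6, 2.6], [-0.5, 2.12], [-1.47, 1.34], [0.16, 2.42], [-1.27, 4.41], [0.06, 2.06], [-2.6, 2.6]. Speed limits (rad/s): [2.22, 2.22, 2.79, 2.79, 3.14, 3.14, 3.14].

INTERFACE

Orientations are given as a unit quaternion [x, y, z, w].
In Python, from workcell import manip gives the robot as it stands. The module is installed in compiled form; this text tells all that it offers.
- The arm moves only by the shell command python3 -m crank 'ROWS' [FORCE]. ROWS is JSON, a list of rows, each a list of 3 entries, a list of its own where there are three numbers: the opening, from -1 (shut) to 1 (fully open), then the shift along the tool's x, y, z normalised to -1 to 1, where 1 is 80 mm, then the turn, a rotation vector about the tool's x, y, z normalised to -1 to 1, where 1 is pi/4 rad. In form: [[jaw, [tx, ty, tz], [ax, ay, az]], ...]. A call has exactly 5 rows; each row shifts and turns the commanded pose from where the row before left it, along the tool's axes as they then stand; what a row does not reach is not made up. A row lasts 1/10 s, in which the tool goes at most 50 mm and 8.59 degrees, less where a joint would pass 70% of its speed; a pose out of reach is approached as far as the arm can. A call with a number of a shift or a turn outside -1 to 1 is refused whole. A call with a gripper value outside its range is refused whole. The fingers move at their own pace and stop on an object; FORCE is the grip in N (left out, the last holds). Time passes only in rows, so rows that do not move let the fingers close, or fill a call up. It gives the time, the measured TCP pose, the force and the opening at its end, in the units of the state.
- manip.get_obs(): the state, without advancing time (a new reading comes with each control period).
- manip.camera(name): name is "scene" or "top"; returns the picture (384x512x3 uint8, blue, green, red); there is no depth.
- manip.camera_info(name): a dict with "K" (3x3 intrinsics, pixels), "k1" (the pictures are not rectified: a ray, as slopes to the right and down, at radius r is drawn at 1 + k1 r^2 times it, then the intrinsics apply), "camera_from_world" (4x4, takes a point from world to camera coordinates). Camera axes: x right, y down, z forward; pixel columns grow to the right and rows downward; lengths in m; the calibration is good to about 2 mm. A picture is of the moment at which its call begins. camera_info takes no time and is no camera call.
- manip.hand_in(): hands the job in, once; it reports no verdict.
The state is a dict: "clock": time; "joint_pos": joint angles; "joint_velocities": joint speeds; "tau": joint torques, N m; "position": TCP position; "ee_rot": TCP orientation; "ft_force": force on the tool from outside, world axes, zero at the start; "torque": the same for the moment, N m; "grip_width": opening from 0.0 (shut) to 1.0 (fully open).
Only numpy, scipy, OpenCV 4.12 (cv2) and the standard library are available. Lean on these libraries where they do the work, as an engineer would, in place of code of your own. Each camera call takes 0.05 s, during which the arm holds its last target.

TASK

Load the strainer clamp: lay the two square perforated plates flat between the pins of its spring platform, squarely one on top of the other, and let go of them. Then put the cap on the pile with its two ears in the gaps between the clamp's two claws, push it straight down against the spring as far as it goes, and turn it clockwise (seen from above) nearly a quarter turn to its stop, so that the ears are under the claws. Finish while still gripping the cap by its fin, holding it fully down and fully turned against both springs, and do not push aside the cup, the two bottles or the tubs standing around.

Things in the scene. Friction and masses are not known exactly. Their poses are not given: they have to be found in the camera images.
- clamp: strainer clamp fixed to the table: grey round base 156 mm across; origin on the table under its middle. Two L-shaped claws rise from the base at -80 and +100 degrees from its x axis (counter-clockwise seen from above); their inward hooks are 30 mm wide, reach in to 50 mm from the middle (uprights from 65 mm) and lie 79 to 87 mm above the table. The gaps between the claws are along its +x and -x: bring the fingers (for plates) and the cap's ears down there.
- platform (a point): middle of the top of the clamp's spring platform, a steel disc 100 mm across, 40 mm above the table at rest. z up; it moves with the platform, its x is the clamp's x at rest. Eight upright pins 8 mm thick, 33 mm high with round tops stand on it, two beside each side of a 63 mm square whose sides are along x and y (pins 23 mm either side of the middle of each side, so 38 mm is free between two). Plates and cap foot fit between the pins with 1.5 mm all round.
- press (a joint): how far the platform is pushed down, m: 0 at rest (up), 0.012 at the bottom stop. With plates and cap on it the spring begins to give at 2 to 3 N and takes 8 to 10 N at the stop. The cap's ears pass under the claws from 0.007 on; let go there it rises back to 0.007.
- turn (a joint): how far the platform is turned, rad: 0 at rest, 1.4 at its stop, growing clockwise seen from above. The cap turns it by the pins (with up to about 0.1 rad of play); a spring turns it back with 0.03 N m at 0 and 0.14 N m at 1.4.
- plate_a_centre (a point): centre of one square steel strainer plate, 60 x 60 mm, 12 mm thick, 80 g, lying flat on the table at the start (centre 6 mm up); x and y along its sides, z up. Both plates are alike, either may go first.
- plate_b_centre (a point): centre of the other strainer plate, same size and axes.
- cap_fin (a point): middle of the grip fin of the cap: a black upright fin 50 mm long (along the cap's x), 14 mm thick (along y), 40 mm high, from 22 to 62 mm above the cap's underside; this point is 42 mm above the underside. z up. Grip it across y. Cap 150 g.
- cap_foot (a point): middle of the cap's underside, same axes. The cap has a square foot 60 x 60 mm, 12 mm high, with sides along x and y, then a bar 120 mm long (along x), 24 mm wide, 10 mm high (12 to 22 mm up) whose two ends are the ears, then the fin. Either end may go to either gap. On two plates the foot sits 24 mm above the platform and goes 9 mm deep between the pins.
- cup: plain grey steel cup, 72 mm across, 82 mm high; bystander, origin under its middle
- bottle: small amber dye bottle with black cap, 42 mm across, 85 mm high; bystander, origin under its middle
- open_tub: open pink tub at the front of the rows of tubs behind the clamp, 96 mm across, 55 mm high; bystander, origin under its middle
- dropper: small dark bottle with white cap, 30 mm across, 62 mm high, near the clamp; bystander, origin under its middle
Mind the look-alikes: they are no part of the job. What is shaped like the part that bears plate_b_centre but orange is not meant.

How it is judged:
On the way, in this order (a step that is already met when the one before it is completed fails the run):
1. both plates lie flat and square, one on the other, between the pins of the platform, and are let go (horizontal distance between each of plate_a_centre, plate_b_centre and platform below 0.005 m and angle between each of plate_a_centre, plate_b_centre's own z axis and vertical below 0.1 rad and z of plate_a_centre in the frame of platform between 0.002 and 0.0225 m and (angle between the x axis of plate_a_centre and the x axis of platform, either way round below 0.14 rad or angle between the x axis of plate_a_centre and the y axis of platform, either way round below 0.14 rad) and z of plate_b_centre in the frame of platform between 0.002 and 0.0225 m and (angle between the x axis of plate_b_centre and the x axis of platform, either way round below 0.14 rad or angle between the x axis of plate_b_centre and the y axis of platform, either way round below 0.14 rad) and contact force between the fingers and plate_a below 0.1 N and contact force between the fingers and plate_b below 0.1 N), for 0.2 s.
2. the cap sits on the pile and is pushed down past the claws, hardly turned yet (horizontal distance between cap_foot and platform below 0.005 m and z of cap_foot in the frame of platform between 0.021 and 0.027 m and angle between cap_foot's own z axis and vertical below 0.08 rad and angle between the x axis of cap_foot and the x axis of platform, either way round below 0.16 rad and value of joint press above 0.0075 m and value of joint turn below 0.35 rad), for 0.05 s.
At the end, for the whole second after the job is handed in: Last second: fingers grip the cap (over 2 N) and hold the platform over 9.5 mm down and turned over 1.25 rad; both plates stacked between the pins, cap foot 21-27 mm above the platform; each within 5 mm of its axis, flat within 0.1 rad (cap 0.08), square within 0.14 rad (cap 0.16) (horizontal distance between each of plate_a_centre, plate_b_centre, cap_foot and platform below 0.005 m and angle between each of plate_a_centre, plate_b_centre's own z axis and vertical below 0.1 rad and z of plate_a_centre in the frame of platform between 0.002 and 0.0225 m and (angle between the x axis of plate_a_centre and the x axis of platform, either way round below 0.14 rad or angle between the x axis of plate_a_centre and the y axis of platform, either way round below 0.14 rad) and z of plate_b_centre in the frame of platform between 0.002 and 0.0225 m and (angle between the x axis of plate_b_centre and the x axis of platform, either way round below 0.14 rad or angle between the x axis of plate_b_centre and the y axis of platform, either way round below 0.14 rad) and z of cap_foot in the frame of platform between 0.021 and 0.027 m and angle between cap_foot's own z axis and vertical below 0.08 rad and angle between the x axis of cap_foot and the x axis of platform, either way round below 0.16 rad and value of joint press above 0.0095 m and value of joint turn above 1.25 rad and contact force between the fingers and cap above 2 N); the arm keeps its last pose, push and grip.
It fails at once if a bystander (cup, one of the two bottles, tub) is pushed more than 30 mm (distance of any of cup, bottle, open_tub, dropper from where it was at the start of the episode above 0.03 m).
It also fails if it takes over 70 s, if anything falls off the work surface, if the arm or the gripper's body presses on something with over 40 N, if the wrist force passes 120 N, or if a joint passes its speed limit or range.

## Working session

There is one attempt and no reset: what is moved stays moved. The work goes in short steps, Python scripts to look and compute and a shell command to move; the robot and the scene stay as the last step left them, time stands still between calls to the robot, and variables do not carry over. Pictures are saved under pics/ and viewed, and the job is handed in when it is done.

```bash
mkdir -p pics
python3 - <<'E'
from workcell import manip
import cv2
for n in("scene","top"):
    im=manip.camera(n);cv2.imwrite(f"pics/{n}0.png",im)
    print(n,manip.camera_info(n))
print(manip.get_obs())
E
```

```text
scene {'K': array([[456.18797395,   0.        , 255.93860376],
       [  0.        , 456.18797395, 189.40920204],
       [  0.        ,   0.        ,   1.        ]]), 'k1': 0.030641256632272858, 'camera_from_world': array([[ 0.6161666 , -0.78757776,  0.00774515, -0.36036299],
       [-0.46255798, -0.36980941, -0.80577982,  0.36174104],
       [ 0.63747849,  0.49291203, -0.59216459,  1.03692798],
       [ 0.        ,  0.        ,  0.        ,  1.        ]])}
top {'K': array([[351.95831148,   0.        , 250.52457593],
       [  0.        , 351.95831148, 191.3116379 ],
       [  0.        ,   0.        ,   1.        ]]), 'k1': -0.04099261200770132, 'camera_from_world': array([[ 0.01181832, -0.99988604, -0.00939333,  0.00285139],
       [-0.98678718, -0.01014438, -0.16170392,  0.62048696],
       [ 0.1615902 ,  0.01118028, -0.98679461,  1.11492911],
       [ 0.        ,  0.        ,  0.        ,  1.        ]])}
{'clock': 0.1, 'joint_pos': array([-1.15960904,  0.33281634, -0.0647201 ,  1.46084384,  0.02159838,
        1.34987691, -0.08850013]), 'joint_velocities': array([ 3.81643965e-04, -9.44008723e-04,  3.05415589e-04, -1.01946754e-03,
       -2.39416499e-05, -8.42572905e-04, -2.91181397e-05]), 'tau': array([ 2.25496551e-03, -6.26749492e+01,  4.96417342e-02, -3.92429137e+01,
        1.62676396e-02,  6.97600961e-03, -3.91601861e-05]), 'position': array([0.26255919, 0.56684934, 0.25259717]), 'ee_rot': array([ 2.15178763e-01,  9.76574477e-01, -6.14472817e-04, -1.11488573e-04]), 'ft_force': array([-0.52332557,  0.26395451, -0.94913489]), 'torque': array([-0.01726288, -0.01460817, -0.03318632]), 'grip_width': 1.0016044643471451}
```

View pics/scene0.png

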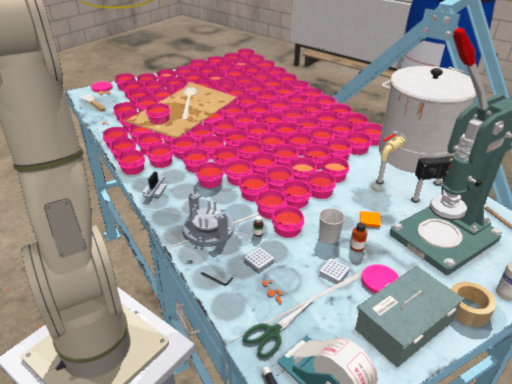

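View pics/top0.png

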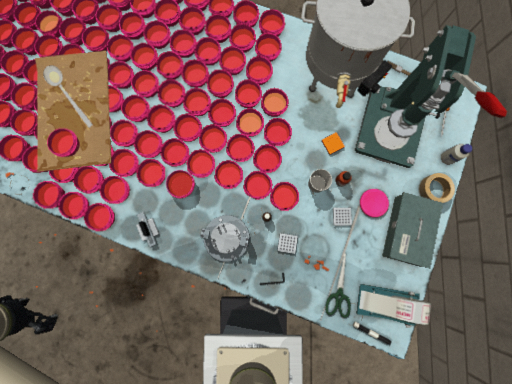

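Scene view: clamp around (208,222), plates at (259,260) and (334,270), cap with black fin at (153,186), dropper (258,227), cup (331,226), amber bottle (358,237). Top view: plates at (288,243) and (342,216), clamp (226,240), cap (148,230). The orange square at (333,144) in the top view is the decoy. I'll enlarge these areas to confirm.

```bash
cat > h.py <<'E'
import numpy as np, cv2
from workcell import manip
def cam(n):
    i=manip.camera_info(n);return i["K"],i["k1"],i["camera_from_world"]
def proj(n,P):
    K,k,T=cam(n);P=np.atleast_2d(P);c=P@T[:3,:3].T+T[:3,3];s=c[:,:2]/c[:,2:]
    s=s*(1+k*(s**2).sum(1,keepdims=True));return s*[K[0,0],K[1,1]]+[K[0,2],K[1,2]]
def ray(n,uv):
    K,k,T=cam(n);uv=np.atleast_2d(np.float64(uv))
    s=cv2.undistortPoints(uv[:,None],K,np.array([k,0,0,0.]))[:,0]
    d=np.c_[s,np.ones(len(s))]@T[:3,:3];o=-T[:3,:3].T@T[:3,3];return o,d
def onz(n,uv,z):
    o,d=ray(n,uv);return o+d*((z-o[2])/d[:,2])[:,None]
def crop(im,x,y,w,h,s,name):
    cv2.imwrite("pics/"+name,cv2.resize(im[y:y+h,x:x+w],None,fx=s,fy=s,interpolation=cv2.INTER_CUBIC))
E
python3 - <<'E'
from h import *
t=cv2.imread("pics/top0.png");s=cv2.imread("pics/scene0.png")
crop(t,130,190,130,95,6,"t1.png");crop(t,250,180,110,80,7,"t2.png")
crop(s,135,160,130,95,6,"s1.png");crop(s,235,200,130,90,6,"s2.png")
E
```

```text
(no output)
```

View pics/t1.png

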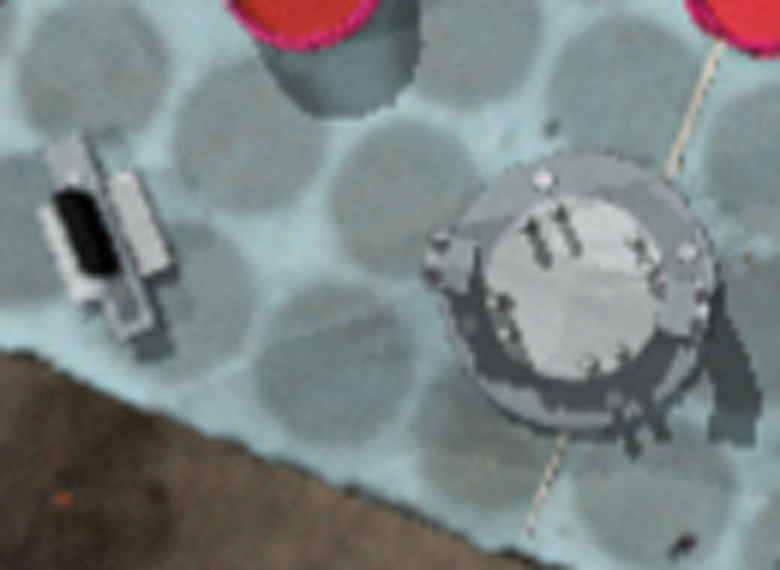

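View pics/t2.png

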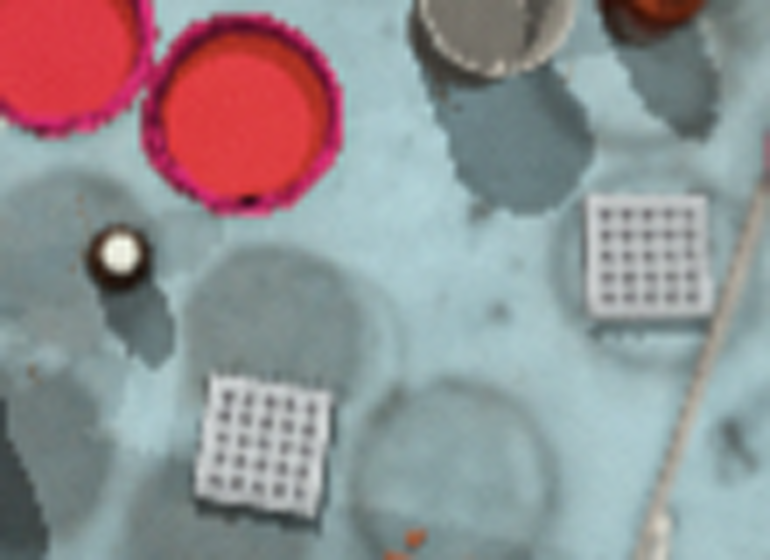

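View pics/s1.png

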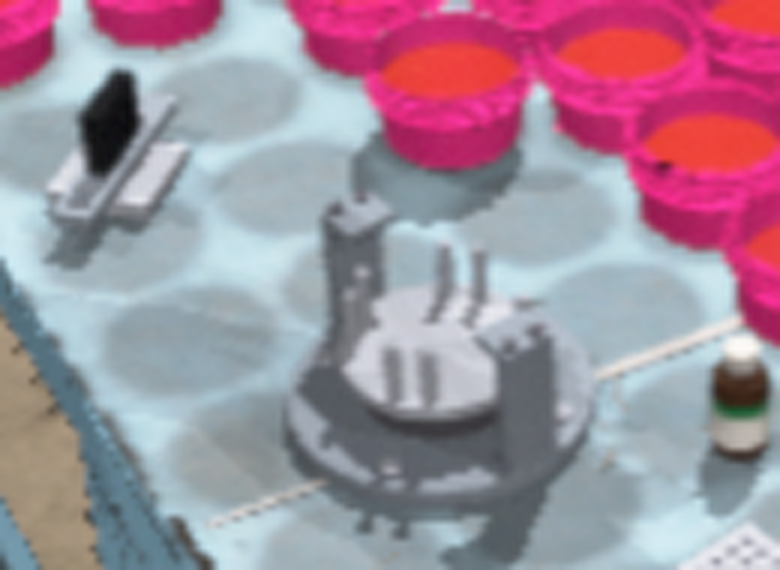

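View pics/s2.png

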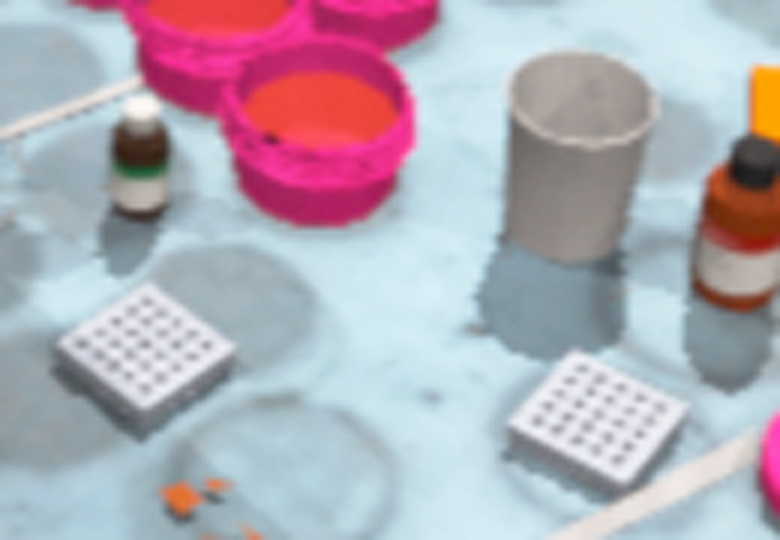

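Confirmed: the two white perforated plates lie at top (288,243) and (342,216). They are grey-white and 60 mm, unlike the orange square at (333,144). The cap is a grey foot with a bar and black fin. Next I measure them.

Run:
```python
from h import *
off={"t2":(250,180,7),"t1":(130,190,6),"s1":(135,160,6),"s2":(235,200,6)}
def px(c,p):
    x,y,s=off[c];return (np.array(p)+.5)/s-.5+[x,y]
np.set_printoptions(precision=4,suppress=True)
# plates by mask
for n,rois in(("top",[(272,228,34,34),(328,203,30,28)]),("scene",[(242,244,36,30),(318,256,36,30)])):
    im=cv2.imread(f"pics/{n}0.png")
    big=cv2.resize(im,None,fx=4,fy=4,interpolation=cv2.INTER_CUBIC)
    for (x,y,w,h) in rois:
        r=big[4*y:4*(y+h),4*x:4*(x+w)].astype(int)
        m=((r.min(2)>165)&(r.max(2)-r.min(2)<22)).astype(np.uint8)
        m=cv2.morphologyEx(m,cv2.MORPH_CLOSE,np.ones((15,15)));m=cv2.morphologyEx(m,cv2.MORPH_OPEN,np.ones((15,15)))
        c=max(cv2.findContours(m,0,2)[0],key=cv2.contourArea)
        hull=cv2.convexHull(c)
        q=cv2.approxPolyN(c,4)[0].astype(float) if hasattr(cv2,'approxPolyN') else None
        q=(q+.5)/4-.5+[x,y]
        P=onz(n,q,.012)
        e=np.roll(P,-1,0)-P
        print(n,q.tolist(),"\n centre",P.mean(0),"sides",np.linalg.norm(e,axis=1),"ang",np.degrees(np.arctan2(e[:,1],e[:,0]))%90)
# hand points, t2 corners
for q in([(209,374),(332,388),(320,518),(196,500)],[(586,196),(706,194),(714,316),(588,316)]):
    P=onz("top",px("t2",q),.012);e=np.roll(P,-1,0)-P
    print("hand",P.mean(0),np.linalg.norm(e,axis=1),np.degrees(np.arctan2(e[:,1],e[:,0]))%90)
```

```text
top [[297.125, 235.875], [294.625, 252.875], [276.375, 249.625], [280.125, 232.875]] 
 centre [ 0.4536 -0.1141  0.012 ] sides [0.057  0.0616 0.0571 0.0578] ang [81.1554 80.5974 77.3151 80.6119]
top [[350.125, 207.375], [351.625, 224.125], [333.625, 224.125], [333.625, 206.875]] 
 centre [ 0.5466 -0.3014  0.012 ] sides [0.0569 0.0609 0.0586 0.0562] ang [ 3.2649  0.524  88.5665 88.8151]
scene [[273.875, 257.875], [258.875, 268.375], [243.625, 256.625], [263.875, 242.875]] 
 centre [ 0.4547 -0.1163  0.012 ] sides [0.0575 0.0607 0.0795 0.0656] ang [81.8151 81.6444 82.5319 62.0675]
scene [[363.875, 275.375], [340.375, 289.375], [319.125, 269.625], [330.875, 256.125]] 
 centre [ 0.537  -0.3159  0.012 ] sides [0.0847 0.0826 0.0639 0.105 ] ang [73.1283 72.3803  1.266  85.7124]
hand [ 0.4525 -0.1149  0.012 ] [0.0592 0.0619 0.0595 0.0601] [84.1229 84.2556 82.4235 84.0635]
hand [ 0.5451 -0.3012  0.012 ] [0.0585 0.0592 0.0609 0.0581] [ 1.5143  1.8887  0.523  89.528 ]
```

Run:
```python
from h import *
off={"t2":(250,180,7),"t1":(130,190,6),"s1":(135,160,6),"s2":(235,200,6)}
def px(c,p):
    x,y,s=off[c];return (np.array(p)+.5)/s-.5+[x,y]
np.set_printoptions(precision=4,suppress=True)
for q in([(150,282),(237,350),(145,412),(57,345)],[(575,350),(690,405),(620,488),(510,424)]):
    P=onz("scene",px("s2",q),.012);e=np.roll(P,-1,0)-P
    print("hand",P.mean(0),np.linalg.norm(e,axis=1),np.degrees(np.arctan2(e[:,1],e[:,0]))%90)
def show(l,n,c,q,z):
    P=onz(n,px(c,q),z);print(l);print(P[:,:2])
    return P
# clamp base silhouette in top: extremes -> fit ellipse via circle z~? 
show("cap foot top corners? top","top","t1",[(118,172),(175,268),(150,282),(42,206),(82,302)],.012)
P=show("bar ends","top","t1",[(46,144),(84,132),(154,326),(120,346)],.022);print(P.mean(0))
P=show("fin top","top","t1",[(54,194),(82,188),(116,270),(88,278)],.062);print(P.mean(0))
P=show("fin scene","scene","s1",[(108,76),(134,72)],.062)
P=show("bar scene","scene","s1",[(160,95),(178,100),(75,218),(52,208)],.022);print(P.mean(0))
P=show("claws top","top","t1",[(440,255),(700,290)],.087)
```

```text
hand [ 0.4497 -0.1168  0.012 ] [0.0597 0.0578 0.058  0.0602] [79.6415 80.758  81.9879 82.4048]
hand [ 0.5411 -0.3013  0.012 ] [0.0581 0.063  0.0573 0.0583] [ 2.1135  0.1739 87.4141  0.9871]
cap foot top corners? top
[[0.5303 0.3535]
 [0.4767 0.3181]
 [0.4687 0.3319]
 [0.5105 0.3959]
 [0.457  0.3698]]
bar ends
[[0.5448 0.3924]
 [0.5518 0.3712]
 [0.4441 0.3255]
 [0.4329 0.344 ]]
[0.4934 0.3583 0.022 ]
fin top
[[0.5138 0.3729]
 [0.5173 0.3577]
 [0.4733 0.3366]
 [0.4688 0.3516]]
[0.4933 0.3547 0.062 ]
fin scene
[[0.5023 0.3673]
 [0.5138 0.3592]]
bar scene
[[0.5443 0.3784]
 [0.5473 0.3668]
 [0.437  0.3273]
 [0.4353 0.3437]]
[0.491 0.354 0.022]
claws top
[[0.4826 0.1579]
 [0.466  0.021 ]]
```

Run:
```python
from h import *
t=cv2.imread("pics/top0.png");s=cv2.imread("pics/scene0.png")
crop(t,195,210,60,60,10,"t3.png");crop(s,178,185,64,70,8,"s3.png");crop(t,130,205,35,50,11,"t4.png")
```

```text
(no output)
```

View pics/t3.png

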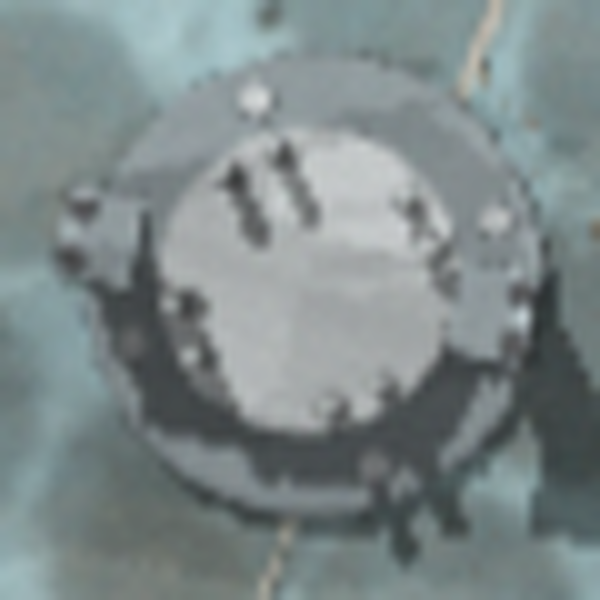

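View pics/s3.png

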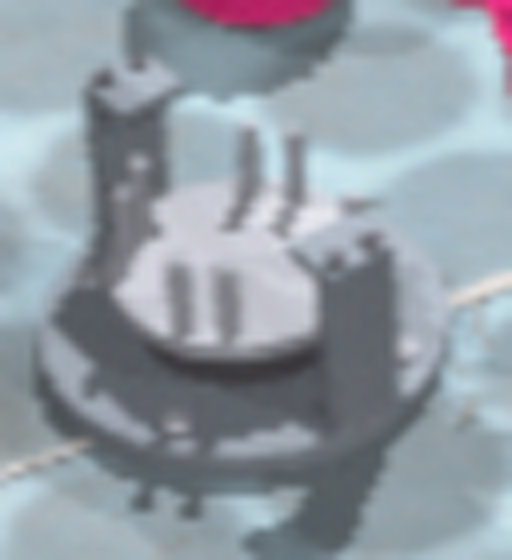

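View pics/t4.png

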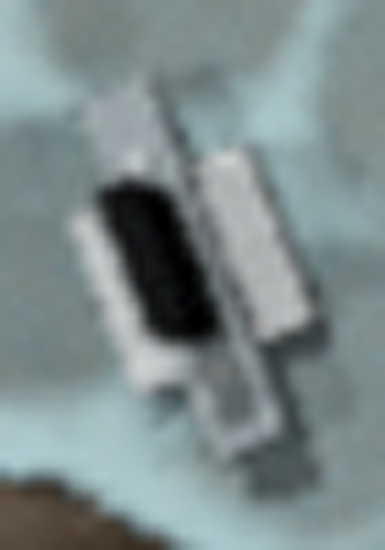

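Run:
```python
from h import *
np.set_printoptions(precision=4,suppress=True)
def px(p,x,y,s): return (np.array(p,float)+.5)/s-.5+[x,y]
tops=[(235,175),(283,152),(412,205),(443,270),(385,385),(330,405),(195,350),(186,302)]
P=onz("top",px(tops,195,210,10),.073)
print(P[:,:2],P[:,:2].mean(0)); c=P[:,:2].mean(0)
# model pin order ccw from that: clockwise seen in image
m=[( 35.5,23),(0,0)]
ang=[]
for p in P[:,:2]: 
    d=p-c; print(np.degrees(np.arctan2(d[1],d[0])),np.linalg.norm(d))
s=[(248,132),(293,136),(180,268),(225,270)]
print(onz("scene",px(s,178,185,8),.073))
# claw tops corners
print("claws top",onz("top",px([(68,205),(60,262),(140,200),(135,288),(455,265),(445,345),(525,285),(515,350)],195,210,10),.087)[:,:2])
print("claws scene",onz("scene",px([(90,85),(135,62),(182,82),(125,110),(285,242),(325,215),(385,240),(335,270)],178,185,8),.087)[:,:2])
# base circle: ellipse extremes at z of base top? 
b=px([(88,290),(545,265),(310,50),(300,525)],195,210,10)
for z in(0,.01,.02):print(z,onz("top",b,z)[:,:2])
b=px([(36,360),(445,330)],178,185,8);print(onz("scene",b,.01)[:,:2])
for n in("top","scene"):
    T=cam(n)[2];print(n,-T[:3,:3].T@T[:3,3])
```

```text
[[0.4998 0.112 ]
 [0.5074 0.0968]
 [0.491  0.0551]
 [0.4705 0.0449]
 [0.434  0.0627]
 [0.4275 0.08  ]
 [0.4442 0.1233]
 [0.4593 0.1265]] [0.4667 0.0876]
36.287480400190475 0.04108283094214523
12.643961482093541 0.04165212185174375
-53.30023565983198 0.0405466700136435
-85.00805619499918 0.04291912009114863
-142.6142560847302 0.04114481635251448
-168.91205732883716 0.039920182820128894
122.2580696540117 0.04210392795284305
100.75091634487431 0.03958308957725197
[[0.4931 0.1084 0.073 ]
 [0.5017 0.0936 0.073 ]
 [0.42   0.0735 0.073 ]
 [0.4292 0.0602 0.073 ]]
claws top [[0.4889 0.1631]
 [0.471  0.165 ]
 [0.4908 0.1404]
 [0.4632 0.1411]
 [0.4716 0.0405]
 [0.4466 0.0433]
 [0.4656 0.0185]
 [0.4453 0.0213]]
claws scene [[0.4646 0.1609]
 [0.4854 0.1579]
 [0.4873 0.1355]
 [0.4617 0.14  ]
 [0.4418 0.0421]
 [0.4619 0.0412]
 [0.4646 0.0153]
 [0.4413 0.0181]]
0 [[0.4647 0.1684]
 [0.475  0.0135]
 [0.5472 0.0948]
 [0.3873 0.0946]]
0.01 [[0.4644 0.1669]
 [0.4747 0.0133]
 [0.5462 0.094 ]
 [0.3877 0.0938]]
0.02 [[0.4642 0.1655]
 [0.4743 0.0132]
 [0.5453 0.0932]
 [0.3881 0.093 ]]
[[0.4006 0.1338]
 [0.5077 0.0263]]
top [ 0.4321 -0.0033  1.2006]
scene [-0.2716 -0.6612  0.9083]
```

Estimates (average of both views, which differ by about 3 mm):

| Part | x, y (m) | Yaw |
|---|---|---|
| Clamp | (.4655, .0885) | about -21° |
| Plate A | (.451, -.1155) | about -8° |
| Plate B | (.543, -.301) | about 0.5° |
| Cap | (.492, .355) | about 23° |

Pin radius, plate sides and bar length match the given sizes. I'll go above plate A first and check the camera-to-robot offset there.

```bash
cat >> h.py <<'E'
from scipy.spatial.transform import Rotation as Ro
np.set_printoptions(precision=4,suppress=True)
def st():
    o=manip.get_obs();R=Ro.from_quat(o["ee_rot"]);M=R.as_matrix()
    print("t",round(o["clock"],2),"p",o["position"],"yang",round(np.degrees(np.arctan2(M[1,1],M[0,1])),2),"tilt",round(np.degrees(np.arccos(-M[2,2])),2),"w",round(o["grip_width"],3),"F",o["ft_force"],"T",o["torque"])
    return o,R
def go(p,ya):
    o,R=st();a=np.radians(ya);y=np.array([np.cos(a),np.sin(a),0]);z=np.array([0,0,-1.]);x=np.cross(y,z)
    G=Ro.from_matrix(np.c_[x,y,z]);rv=(R.inv()*G).as_rotvec()
    d=np.array(p)-o["position"]
    print("turn units",rv/(np.pi/4),"rows",np.abs(rv).max()/np.radians(8.59))
    print("shift after turn",G.inv().apply(d)/.08,"before turn",R.inv().apply(d)/.08,"rows",np.linalg.norm(d)/.05)
E
python3 - <<'E'
from h import *
go([.44,.25,.25],-8)
E
```

```text
t 0.1 p [0.2626 0.5668 0.2526] yang 65.15 tilt 0.07 w 1.002 F [-0.5233  0.264  -0.9491] T [-0.0173 -0.0146 -0.0332]
turn units [-0.0013  0.0011  1.6255] rows 8.515477852447948
shift after turn [-3.6134  2.7476  0.0325] before turn [-3.6772 -2.6616  0.036 ] rows 7.263208295895042
```

```bash
python3 -m crank '[[1,[-0.46,-0.333,0],[0,0,0]],[1,[-0.46,-0.333,0],[0,0,0]],[1,[-0.46,-0.333,0],[0,0,0]],[1,[-0.46,-0.333,0],[0,0,0]],[1,[-0.46,-0.333,0],[0,0,0]]]' 25
python3 -m crank '[[1,[-0.46,-0.333,0],[0,0,0]],[1,[-0.46,-0.333,0],[0,0,0]],[1,[-0.46,-0.333,0],[0,0,0]],[1,[0,0,0],[0,0,0.18]],[1,[0,0,0],[0,0,0.18]]]'
python3 -m crank '[[1,[0,0,0],[0,0,0.18]],[1,[0,0,0],[0,0,0.18]],[1,[0,0,0],[0,0,0.18]],[1,[0,0,0],[0,0,0.18]],[1,[0,0,0],[0,0,0.18]]]'
python3 - <<'E'
from h import *
go([.451,-.1155,.12],-8)
E
```

```text
clock: 0.6
position: [0.3742, 0.3671, 0.2531]
ee_rot: [0.215, 0.977, -0.0, -0.0]
ft_force: [1.3, 0.6, 0.3]
grip_width: 1.002
clock: 1.1
position: [0.4409, 0.2483, 0.2531]
ee_rot: [0.355, 0.935, -0.0, -0.0]
ft_force: [-0.1, 1.2, -0.5]
grip_width: 0.999
clock: 1.6
position: [0.44, 0.2499, 0.253]
ee_rot: [0.655, 0.755, -0.0, -0.0]
ft_force: [0.9, 0.6, -0.5]
grip_width: 0.999
t 1.6 p [0.44   0.2499 0.253 ] yang 8.11 tilt 0.04 w 0.999 F [ 0.8985  0.5648 -0.4596] T [-0.0606 -0.0245 -0.0334]
turn units [-0.0007  0.0005  0.3581] rows 1.8758927090091309
shift after turn [-4.5039  0.7713  1.6621] before turn [-4.5405 -0.5081  1.6637] rows 7.779700550831606
```

```bash
python3 -m crank '[[1,[0,0,0],[0,0,0.179]],[1,[0,0,0],[0,0,0.179]],[1,[-0.563,0.0964,0.1],[0,0,0]],[1,[-0.563,0.0964,0.1],[0,0,0]],[1,[-0.563,0.0964,0.1],[0,0,0]]]'
python3 -m crank '[[1,[-0.563,0.0964,0.1],[0,0,0]],[1,[-0.563,0.0964,0.2],[0,0,0]],[1,[-0.563,0.0964,0.2],[0,0,0]],[1,[-0.563,0.0964,0.2],[0,0,0]],[1,[-0.563,0.0964,0.2],[0,0,0]]]'
python3 - <<'E'
from h import *
o,R=st()
for n in("scene","top"):
    im=manip.camera(n)
    print(n,proj(n,o["position"]),proj(n,[.451,-.1155,.012]))
    u,v=proj(n,o["position"])[0].astype(int)
    crop(im,max(u-45,0),max(v-40,0),90,80,7,n+"1.png");print(u-45,v-40)
E
```

```text
clock: 2.1
position: [0.4448, 0.1114, 0.2287]
ee_rot: [0.753, 0.659, -0.0, -0.0]
ft_force: [0.3, -0.2, 0.2]
grip_width: 1.003
clock: 2.6
position: [0.4529, -0.1171, 0.1568]
ee_rot: [0.753, 0.658, 0.0, 0.0]
ft_force: [1.6, 0.4, 0.2]
grip_width: 1.003
t 2.6 p [ 0.4529 -0.1171  0.1568] yang -7.65 tilt 0.04 w 1.003 F [1.6044 0.4198 0.1846] T [ 0.0511 -0.1003  0.0182]
scene [[260.635  216.2814]] [[259.0484 256.8373]]
215 176
top [[292.6707 242.1902]] [[287.4942 243.5776]]
247 202
```

View pics/scene1.png

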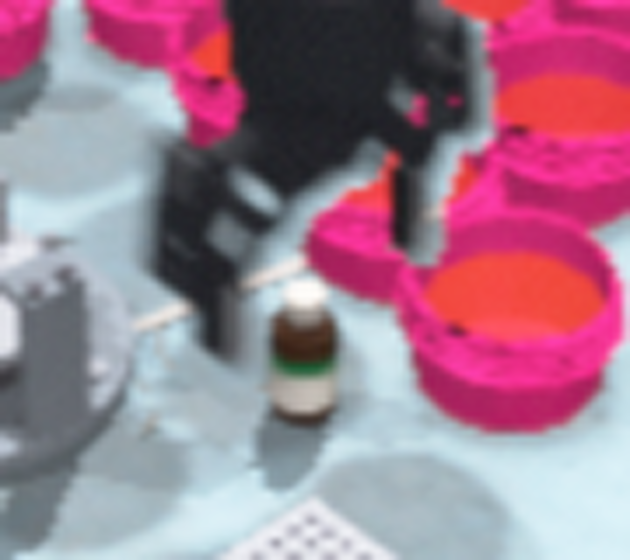

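View pics/top1.png

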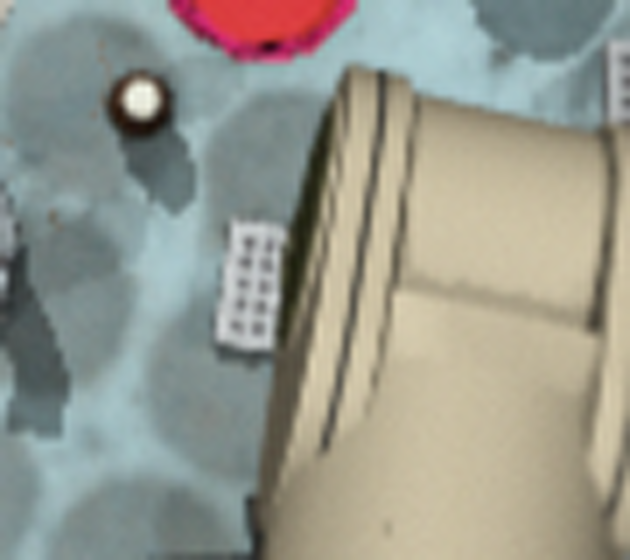

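```bash
python3 - <<'E'
from h import *
go([.451,-.1155,.05],-8)
E
python3 -m crank '[[1,[0,0,0.45],[0,0,0]],[1,[0,0,0.45],[0,0,0]],[1,[0,0,0.4],[0,0,0]],[1,[0,0,0],[0,0,0]],[1,[0,0,0],[0,0,0]]]'
python3 - <<'E'
from h import *
o,R=st()
n="scene";im=manip.camera(n);crop(im,215,190,90,80,8,"scene2.png")
y=R.as_matrix()[:,1];z=R.as_matrix()[:,2]
for h in(.009,.022):
  for s in(-1,1):print(h,s,(proj(n,o["position"]+s*.0425*y+h*z)[0]-[215,190]+.5)*8)
print((proj(n,o["position"])[0]-[215,190]+.5)*8)
E
```

```text
t 2.7 p [ 0.4514 -0.1211  0.1556] yang -8.12 tilt 0.19 w 0.999 F [0.495  0.7665 0.0641] T [ 0.0359  0.0219 -0.0088]
turn units [-0.0031  0.0028 -0.0026] rows 0.01605034345214711
shift after turn [ 0.0687 -0.0144  1.3202] before turn [ 0.0716 -0.0113  1.32  ] rows 2.11525999751212
clock: 3.2
position: [0.4533, -0.1154, 0.0537]
ee_rot: [0.753, 0.658, -0.001, -0.0]
ft_force: [0.1, 0.3, 1.2]
grip_width: 1.0
t 3.2 p [ 0.4533 -0.1154  0.0537] yang -7.67 tilt 0.06 w 1.0 F [0.1217 0.316  1.2422] T [-0.0256 -0.0398  0.0181]
0.009 -1 [270.6577 526.9355]
0.009 1 [448.3643 406.726 ]
0.022 -1 [270.7198 554.889 ]
0.022 1 [447.3622 434.3271]
[361.5855 446.215 ]
```

View pics/scene2.png

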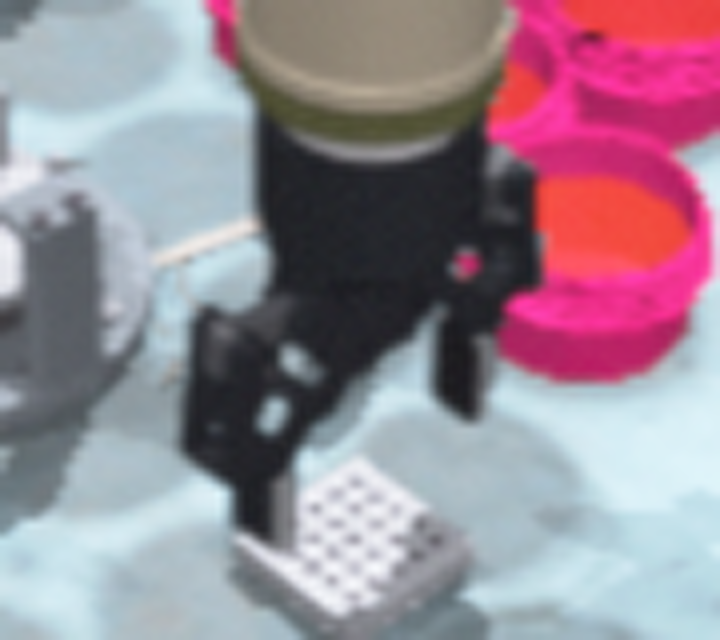

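```bash
python3 - <<'E'
from h import *
go([.451,-.1155,.03],-8)
E
python3 -m crank '[[0.6,[0,0,0.1],[0,0,0]],[0.6,[0,-0.03,0.1],[0,0,0]],[0.6,[0,0,0.1],[0,0,0]],[0.6,[0,0,0],[0,0,0]],[0.6,[0,0,0],[0,0,0]]]'
python3 - <<'E'
from h import *
st()
im=manip.camera("scene");crop(im,220,215,80,70,9,"scene3.png")
E
```

```text
t 3.25 p [ 0.454  -0.1154  0.0546] yang -7.67 tilt 0.06 w 0.995 F [-0.5923 -0.882  -0.031 ] T [-0.0338 -0.0027  0.0204]
turn units [ 0.0013 -0.0001  0.0074] rows 0.03890258656239541
shift after turn [-0.0064 -0.0375  0.3069] before turn [-0.0062 -0.0378  0.3069] rows 0.4948289813713989
clock: 3.75
position: [0.4508, -0.1151, 0.0291]
ee_rot: [0.753, 0.658, -0.0, -0.0]
ft_force: [0.7, -0.6, -0.2]
grip_width: 0.802
t 3.75 p [ 0.4508 -0.1151  0.0291] yang -7.67 tilt 0.03 w 0.802 F [ 0.7254 -0.5554 -0.202 ] T [0.0034 0.046  0.0388]
```

View pics/scene3.png

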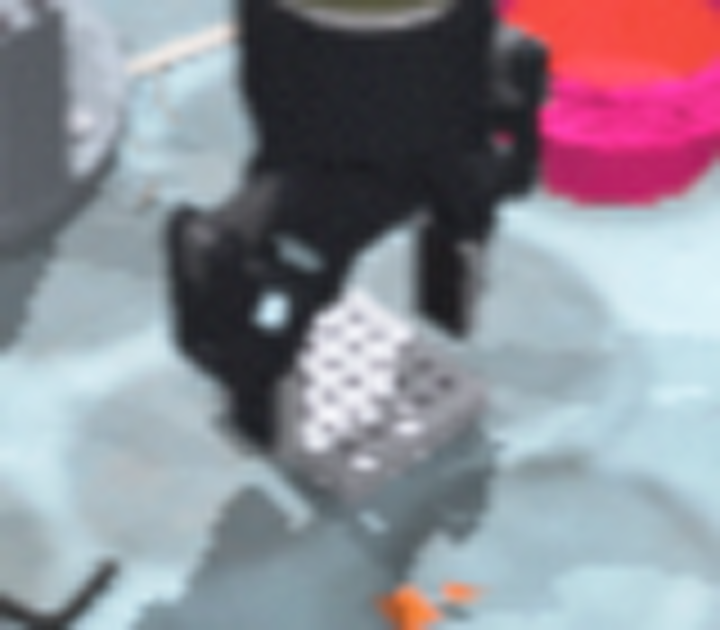

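```bash
python3 -m crank '[[0.6,[0,0,0.03],[0,0,0]],[0.6,[0,0,0.03],[0,0,0]],[0.6,[0,0,0.02],[0,0,0]],[0.6,[0,0,0],[0,0,0]],[0.6,[0,0,0],[0,0,0]]]'
python3 -m crank '[[0.6,[0,0,0.02],[0,0,0]],[0.6,[0,0,0],[0,0,0]],[0.6,[0,0,0.02],[0,0,0]],[0.6,[0,0,0],[0,0,0]],[0.6,[0,0,0],[0,0,0]]]'
```

```text
clock: 4.3
position: [0.4509, -0.115, 0.0229]
ee_rot: [0.753, 0.658, -0.0, -0.0]
ft_force: [0.1, -0.5, -0.4]
grip_width: 0.8
clock: 4.8
position: [0.4509, -0.115, 0.0196]
ee_rot: [0.753, 0.658, -0.0, -0.0]
ft_force: [-0.2, 0.7, -0.0]
grip_width: 0.795
```

```bash
python3 -m crank '[[0.4,[0,0,0],[0,0,0]],[0.2,[0,0,0],[0,0,0]],[0.2,[0,0,0],[0,0,0]],[0.2,[0,0,0],[0,0,0]],[0.2,[0,0,0],[0,0,0]]]' 30
python3 - <<'E'
from h import *
st()
im=manip.camera("scene");crop(im,220,215,80,70,9,"scene4.png")
E
```

```text
clock: 5.3
position: [0.451, -0.115, 0.02]
ee_rot: [0.753, 0.658, 0.0, -0.0]
ft_force: [-1.6, -0.4, 5.9]
grip_width: 0.689
t 5.3 p [ 0.451 -0.115  0.02 ] yang -7.67 tilt 0.02 w 0.689 F [-1.5966 -0.3598  5.8998] T [ 0.0183  0.4157 -0.0552]
```

View pics/scene4.png

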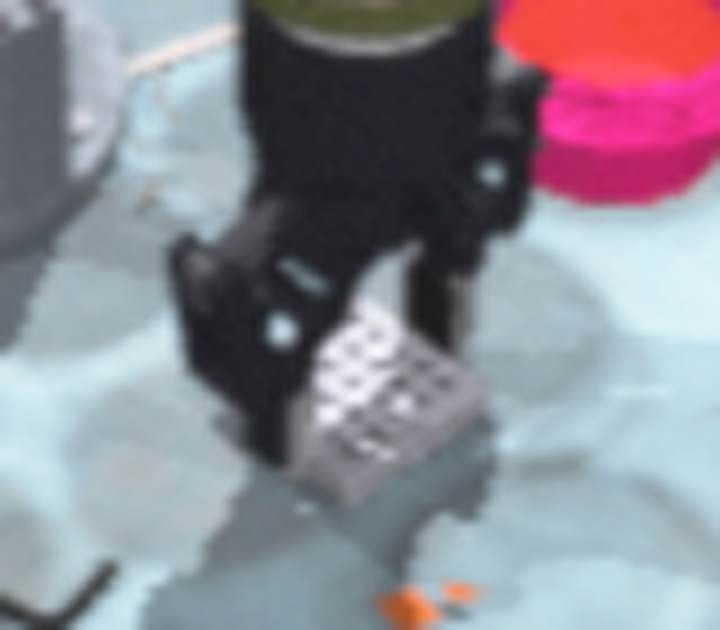

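```bash
python3 -m crank '[[0.55,[0,0,0],[0,0,0]],[0.55,[0,0,-0.04],[0,0,0]],[0.2,[0,0,0],[0,0,0]],[0.2,[0,0,0],[0,0,0]],[0.2,[0,0,0],[0,0,0]]]' 30
python3 -m crank '[[0.2,[0,0,-0.1],[0,0,0]],[0.2,[0,0,-0.4],[0,0,0]],[0.2,[0,0,-0.5],[0,0,0]],[0.2,[0,0,-0.5],[0,0,0]],[0.2,[0,0,0],[0,0,0]]]' 30
python3 - <<'E'
from h import *
go([.4655,.0885,.16],-21)
im=manip.camera("scene");crop(im,215,165,90,80,8,"scene5.png")
E
```

```text
clock: 5.85
position: [0.4511, -0.1151, 0.0235]
ee_rot: [0.753, 0.658, 0.0, -0.0]
ft_force: [-4.5, 0.1, 12.3]
grip_width: 0.692
clock: 6.35
position: [0.4537, -0.1156, 0.1478]
ee_rot: [0.753, 0.658, 0.003, 0.002]
ft_force: [0.4, -0.1, -1.3]
grip_width: 0.689
t 6.35 p [ 0.4537 -0.1156  0.1478] yang -7.7 tilt 0.48 w 0.689 F [ 0.4097 -0.0834 -1.2609] T [-0.015  -0.0411  0.0319]
turn units [ 0.0101 -0.0034  0.2957] rows 1.5488690621129353
shift after turn [ 2.4349 -0.7762 -0.1522] before turn [ 2.5484 -0.1938 -0.1494] rows 4.096221275557239
```

View pics/scene5.png

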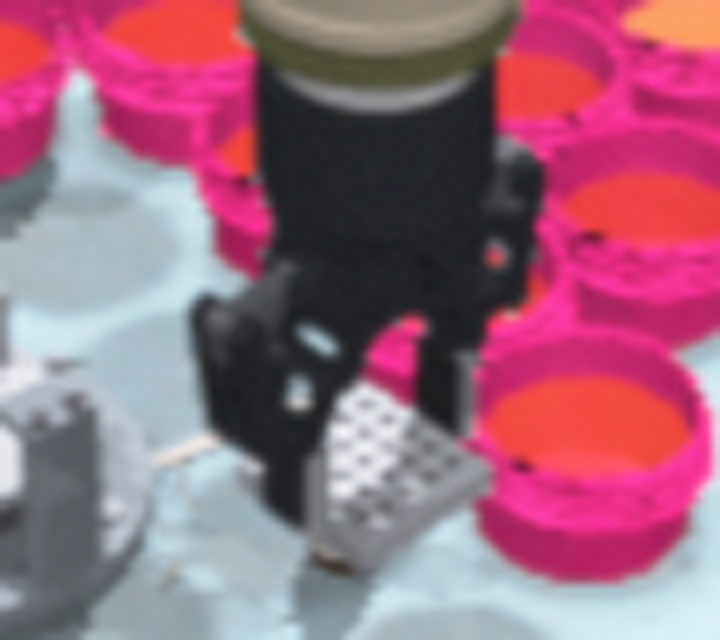

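```bash
python3 -m crank '[[0.2,[0,0,-0.15],[0,0,0.148]],[0.2,[0,0,0],[0,0,0.148]],[0.2,[0.487,-0.155,0],[0,0,0]],[0.2,[0.487,-0.155,0],[0,0,0]],[0.2,[0.487,-0.155,0],[0,0,0]]]' 30
python3 -m crank '[[0.2,[0.487,-0.155,0],[0,0,0]],[0.2,[0.487,-0.155,0],[0,0,0]],[0.2,[0,0,0],[0,0,0]],[0.2,[0,0,0],[0,0,0]],[0.2,[0,0,0],[0,0,0]]]' 30
python3 - <<'E'
from h import *
go([.4655,.0885,.14],-21)
im=manip.camera("scene");crop(im,165,150,90,100,6,"scene6.png")
im=manip.camera("top");crop(im,185,200,90,80,7,"top6.png")
E
```

```text
clock: 6.9
position: [0.4572, 0.0086, 0.1538]
ee_rot: [0.824, 0.566, -0.001, -0.0]
ft_force: [0.0, -0.8, -0.5]
grip_width: 0.687
clock: 7.4
position: [0.4624, 0.0879, 0.1541]
ee_rot: [0.824, 0.566, -0.001, -0.0]
ft_force: [0.2, -0.1, -1.3]
grip_width: 0.688
t 7.4 p [0.4624 0.0879 0.1541] yang -21.06 tilt 0.09 w 0.688 F [ 0.2104 -0.1338 -1.3171] T [-0.0027  0.0045 -0.0115]
turn units [-0.0013  0.0016 -0.0013] rows 0.008440811179373887
shift after turn [0.0212 0.0336 0.1762] before turn [0.0215 0.0337 0.1761] rows 0.28897272370922195
```

View pics/scene6.png

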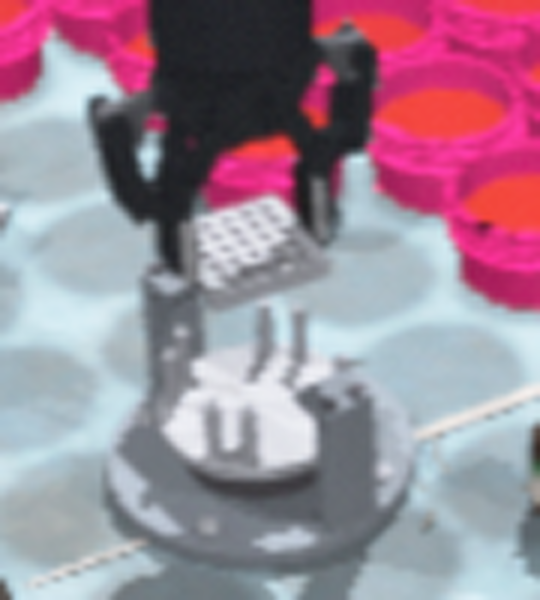

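View pics/top6.png

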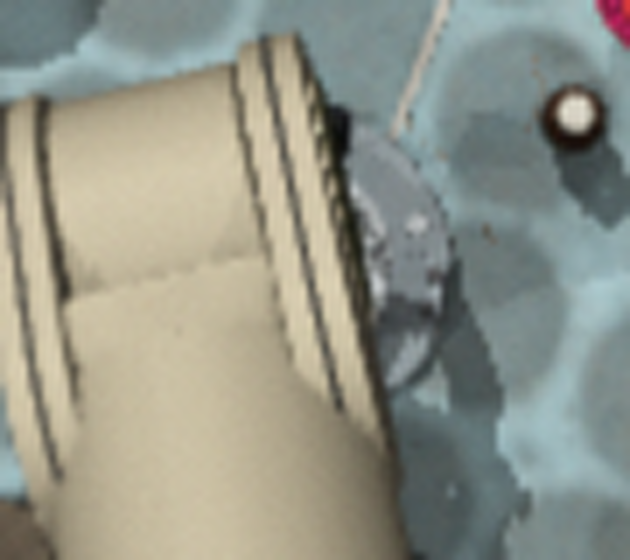

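Run:
```python
from h import *
im=manip.camera("scene");cv2.imwrite("pics/s7full.png",im);crop(im,188,175,40,30,18,"scene7.png");crop(im,185,198,50,36,14,"scene7b.png");st()
```

```text
t 7.55 p [0.4627 0.088  0.1547] yang -21.09 tilt 0.02 w 0.687 F [ 0.541  -0.2545 -0.5755] T [-0.0638  0.0195  0.0456]
```

View pics/scene7.png

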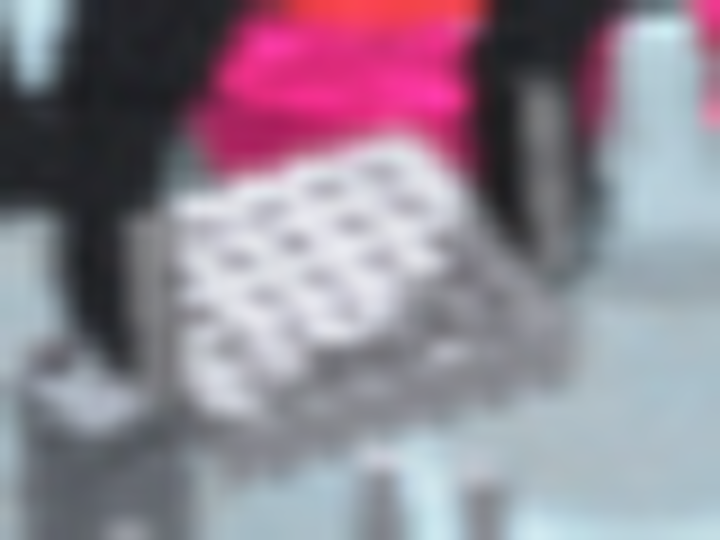

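View pics/scene7b.png

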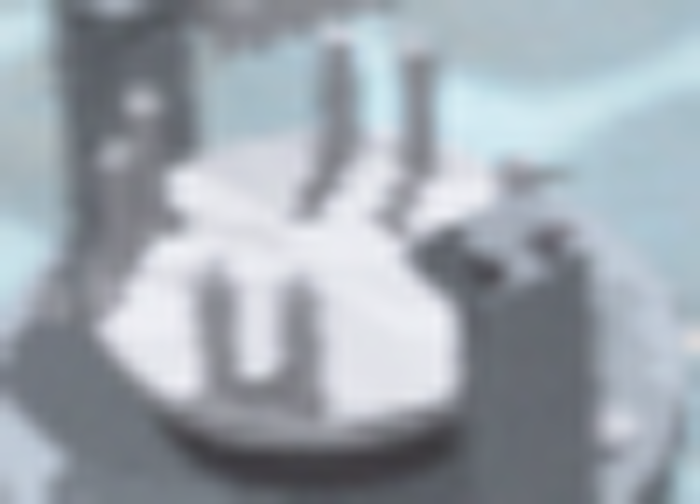

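Run:
```python
from h import *
def px(p,x,y,s): return (np.array(p,float)+.5)/s-.5+[x,y]
q=px([(425,130),(568,338),(205,425),(178,205)],188,175,18)
for z in(.1432,):
    P=onz("scene",q,z)[:,:2];e=np.roll(P,-1,0)-P
    print(P,"c",P.mean(0),(P[0]+P[2])/2,np.linalg.norm(e,axis=1),np.degrees(np.arctan2(e[:,1],e[:,0])))
tops=px([(338,38),(418,46),(213,268),(300,276)],185,198,14)
T=onz("scene",tops,.073)[:,:2];print(T)
c=T.mean(0)
print("pin centre",c,"diag",[np.degrees(np.arctan2(*(T[1]-T[2])[::-1])),np.degrees(np.arctan2(*(T[0]-T[3])[::-1]))],np.linalg.norm(T[1]-T[2]),np.linalg.norm(T[0]-T[3]))
print(T[:2].mean(0)-T[2:].mean(0))
# predicted pins for centre & -21
for c in([.4655,.0885],[.4625,.086]):
  for a in(32.9,57.1,32.9+180,57.1+180):
    t=np.radians(a-21.);p=np.array([c[0]+.0423*np.cos(t),c[1]+.0423*np.sin(t),.073]);u=proj("scene",p)[0]
    print(c,a,p,(u-[185,198]+.5)*14)
```

```text
[[0.5005 0.1   ]
 [0.4732 0.0449]
 [0.4219 0.0734]
 [0.4609 0.1166]] c [0.4641 0.0837] [0.4612 0.0867] [0.0616 0.0586 0.0582 0.043 ] [-116.3856  150.9014   47.9773  -22.7273]
[[0.4962 0.1108]
 [0.5048 0.0956]
 [0.4239 0.0784]
 [0.4331 0.0628]]
pin centre [0.4645 0.0869] diag [np.float64(11.99025212563966), np.float64(37.24089710208242)] 0.08264343549090136 0.07926628885293889
[0.072  0.0326]
[0.4655, 0.0885] 32.9 [0.5069 0.0972 0.073 ] [419.521   38.8548]
[0.4655, 0.0885] 57.1 [0.4997 0.1134 0.073 ] [340.582   26.0922]
[0.4655, 0.0885] 212.9 [0.4241 0.0798 0.073 ] [209.2748 265.434 ]
[0.4655, 0.0885] 237.1 [0.4313 0.0636 0.073 ] [291.8407 279.4371]
[0.4625, 0.086] 32.9 [0.5039 0.0947 0.073 ] [418.7431  50.055 ]
[0.4625, 0.086] 57.1 [0.4967 0.1109 0.073 ] [339.624   37.2359]
[0.4625, 0.086] 212.9 [0.4211 0.0773 0.073 ] [207.9472 277.7171]
[0.4625, 0.086] 237.1 [0.4283 0.0611 0.073 ] [290.7106 291.7854]
```

Run:
```python
from h import *
im=cv2.imread("pics/s7full.png")
big=cv2.resize(im[165:215,180:240],None,fx=12,fy=12,interpolation=cv2.INTER_CUBIC)
c=np.array([.4627,.088])
for z in(.1307,.1427):
  for a,col in((-21,(0,255,0)),):
    t=np.radians(a);u=np.array([np.cos(t),np.sin(t)]);v=np.array([-u[1],u[0]])
    P=np.array([[*(c+.03*(i*u+j*v)),z] for i,j in((1,1),(1,-1),(-1,-1),(-1,1))])
    q=((proj("scene",P)-[180,165]+.5)*12).astype(int);cv2.polylines(big,[q.reshape(-1,1,2)],True,col,1)
cv2.imwrite("pics/ov7.png",big)
```

```text
(no output)
```

View pics/ov7.png

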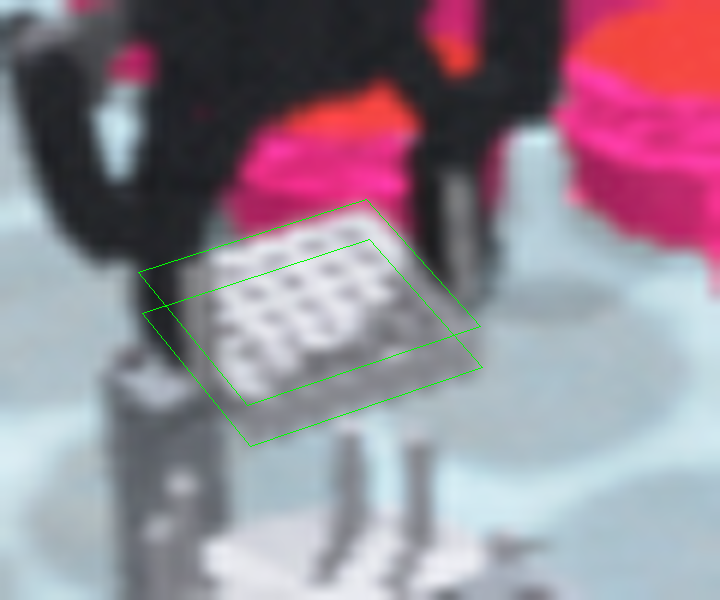

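```bash
python3 -m crank '[[0.2,[0.008,0.028,0.23],[0,0,0]],[0.2,[0,0,0.23],[0,0,0]],[0.2,[0,0,0.2],[0,0,0]],[0.2,[0,0,0],[0,0,0]],[0.2,[0,0,0],[0,0,0]]]' 30
python3 - <<'E'
from h import *
go([.4650,.0878,.0635],-21)
im=manip.camera("scene");crop(im,180,180,56,50,13,"scene8.png")
E
```

```text
clock: 8.05
position: [0.4653, 0.0884, 0.1024]
ee_rot: [0.824, 0.566, -0.0, 0.0]
ft_force: [0.3, -0.5, -0.1]
grip_width: 0.688
t 8.05 p [0.4653 0.0884 0.1024] yang -21.04 tilt 0.01 w 0.688 F [ 0.3023 -0.5267 -0.0591] T [-0.0029 -0.0188  0.0179]
turn units [-0.      0.0002 -0.0008] rows 0.004268016329488831
shift after turn [-0.0082 -0.0006  0.4867] before turn [-0.0081 -0.0005  0.4867] rows 0.7789067985854256
```

View pics/scene8.png

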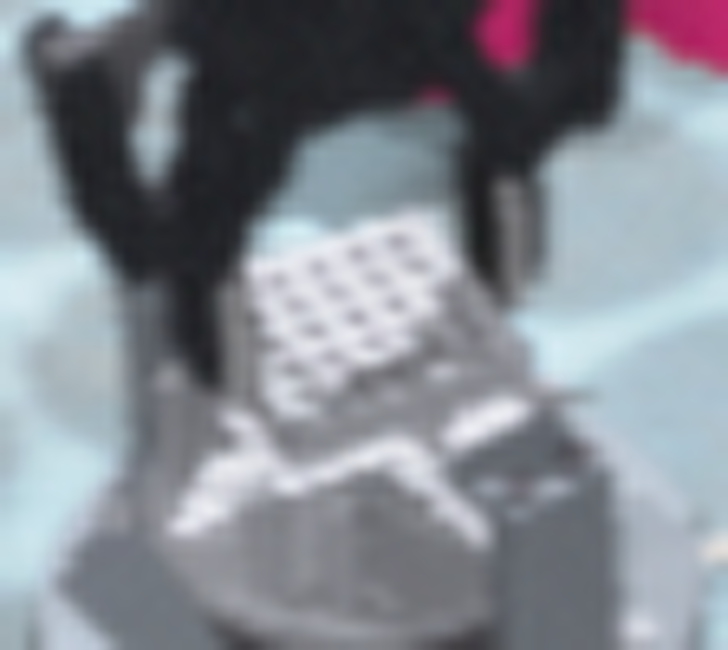

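```bash
python3 -m crank '[[0.2,[-0.006,0,0.06],[0,0,0]],[0.2,[0,0,0.06],[0,0,0]],[0.2,[0,0,0.06],[0,0,0]],[0.2,[0,0,0.06],[0,0,0]],[0.2,[0,0,0],[0,0,0]]]' 30
python3 - <<'E'
from h import *
go([.4650,.0878,.0635],-21)
E
```

```text
clock: 8.6
position: [0.4647, 0.0886, 0.0823]
ee_rot: [0.824, 0.567, -0.0, -0.0]
ft_force: [1.7, 2.6, -1.9]
grip_width: 0.69
t 8.6 p [0.4647 0.0886 0.0823] yang -20.97 tilt 0.03 w 0.69 F [ 1.6525  2.6438 -1.9408] T [ 0.5793 -0.153   0.0273]
turn units [-0.0006  0.0003  0.0008] rows 0.0039399129187170385
shift after turn [-0.0085  0.0069  0.2345] before turn [-0.0085  0.007   0.2345] rows 0.37560009587193394
```

```bash
python3 -m crank '[[0.2,[0.012,0.006,0],[0,0,0]],[0.2,[0,0,0.05],[0,0,0]],[0.2,[0,0,0.05],[0,0,0]],[0.2,[0,0,0],[0,0,0]],[0.2,[0,0,0],[0,0,0]]]' 30
python3 - <<'E'
from h import *
go([.4650,.0878,.0635],-21)
E
```

```text
clock: 9.1
position: [0.4656, 0.0892, 0.0747]
ee_rot: [0.824, 0.567, -0.0, -0.0]
ft_force: [0.4, 0.6, -1.8]
grip_width: 0.687
t 9.1 p [0.4656 0.0892 0.0747] yang -20.99 tilt 0.02 w 0.687 F [ 0.4018  0.5776 -1.8432] T [ 0.2341 -0.1009  0.0537]
turn units [-0.0004  0.0002  0.0003] rows 0.0021051569831560435
shift after turn [-0.0187 -0.0014  0.1403] before turn [-0.0186 -0.0013  0.1404] rows 0.2265414392509209
```

Going down freely now (z .0747); 11 mm left.

```bash
python3 -m crank '[[0.2,[0.004,0,0.05],[0,0,0]],[0.2,[0,0,0.05],[0,0,0]],[0.2,[0,0,0.02],[0,0,0]],[0.2,[0,0,0],[0,0,0]],[0.2,[0,0,0],[0,0,0]]]' 30
python3 - <<'E'
from h import *
go([.4650,.0878,.0635],-21)
im=manip.camera("scene");crop(im,180,180,56,50,13,"scene9.png")
E
```

```text
clock: 9.6
position: [0.4659, 0.0894, 0.0653]
ee_rot: [0.824, 0.567, -0.0, -0.0]
ft_force: [-0.4, 0.5, -0.9]
grip_width: 0.69
t 9.6 p [0.4659 0.0894 0.0653] yang -20.99 tilt 0.01 w 0.69 F [-0.3559  0.4828 -0.8571] T [ 0.0275  0.0487 -0.0207]
turn units [-0.0001  0.0001  0.0003] rows 0.0016015227442478376
shift after turn [-0.0226 -0.003   0.0221] before turn [-0.0226 -0.003   0.0221] rows 0.05076942149082175
```

View pics/scene9.png

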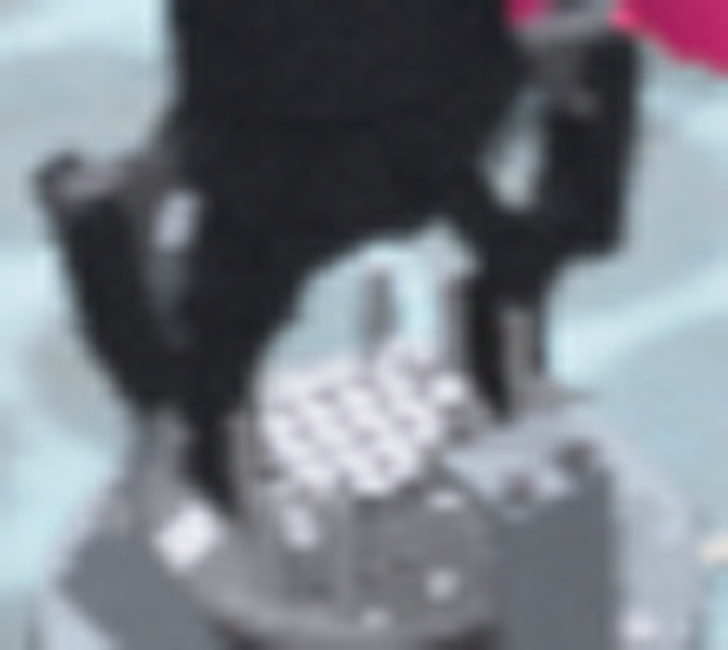

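```bash
python3 -m crank '[[0.2,[0,0,0.012],[0,0,0]],[0.2,[0,0,0.012],[0,0,0]],[0.2,[0,0,0],[0,0,0]],[0.2,[0,0,0],[0,0,0]],[0.2,[0,0,0],[0,0,0]]]' 30
```

```text
clock: 10.15
position: [0.466, 0.0895, 0.0636]
ee_rot: [0.824, 0.567, 0.0, -0.0]
ft_force: [-1.7, -0.7, 4.6]
grip_width: 0.687
```

```bash
python3 -m crank '[[0.5,[0,0,0],[0,0,0]],[0.5,[0,0,0],[0,0,0]],[0.5,[0,0,-0.1],[0,0,0]],[0.5,[0,0,-0.4],[0,0,0]],[0.6,[0,0,-0.5],[0,0,0]]]' 30
python3 -m crank '[[1,[0,0,-0.4],[0,0,0]],[1,[-0.6,0,0],[0,0,0]],[1,[-0.6,0,0],[0,0,0]],[1,[-0.6,0,0],[0,0,0]],[1,[-0.6,0,0],[0,0,0]]]' 30
python3 - <<'E'
from h import *
go([.543,-.301,.12],0.5)
im=manip.camera("scene");cv2.imwrite("pics/s10.png",im);crop(im,180,180,56,50,13,"scene10.png")
im=manip.camera("top");cv2.imwrite("pics/t10.png",im);crop(im,195,210,60,60,10,"top10.png")
E
```

```text
clock: 10.65
position: [0.4649, 0.089, 0.1437]
ee_rot: [0.824, 0.566, -0.002, -0.0]
ft_force: [1.8, 1.0, 0.3]
grip_width: 0.8
clock: 11.15
position: [0.3962, -0.0914, 0.1759]
ee_rot: [0.824, 0.567, 0.001, 0.0]
ft_force: [1.1, -0.6, 0.4]
grip_width: 1.001
t 11.15 p [ 0.3962 -0.0914  0.1759] yang -20.98 tilt 0.07 w 1.001 F [ 1.0601 -0.6372  0.4031] T [-0.0559 -0.0432 -0.016 ]
turn units [ 0.0011 -0.001  -0.4773] rows 2.500595378862922
shift after turn [-2.6354  1.8116  0.6985] before turn [-1.7897  2.6503  0.6985] rows 5.237430372284498
```

View pics/scene10.png

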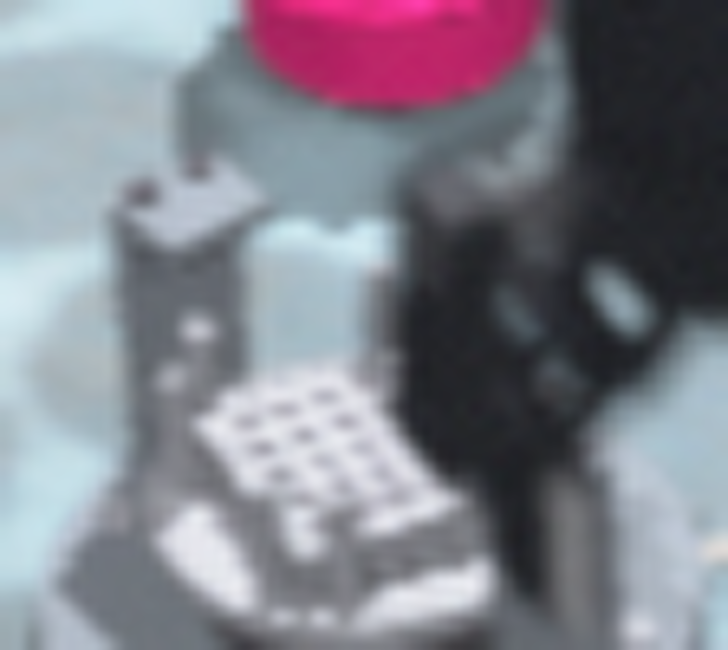

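View pics/top10.png

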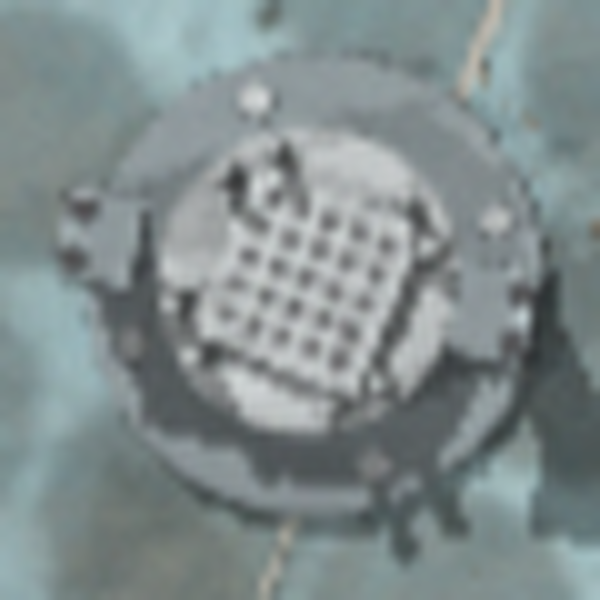

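Plate A lies flat and square between the pins in both views. Now for plate B.

```bash
python3 -m crank '[[1,[0,0,0],[0,0,-0.159]],[1,[0,0,0],[0,0,-0.159]],[1,[0,0,0],[0,0,-0.159]],[1,[-0.44,0.302,0],[0,0,0]],[1,[-0.44,0.302,0],[0,0,0]]]' 30
python3 -m crank '[[1,[-0.44,0.302,0.1],[0,0,0]],[1,[-0.44,0.302,0.2],[0,0,0]],[1,[-0.44,0.302,0.2],[0,0,0]],[1,[-0.44,0.302,0.2],[0,0,0]],[1,[0,0,0],[0,0,0]]]' 30
python3 - <<'E'
from h import *
go([.5445,-.3012,.05],0.5)
im=manip.camera("scene");crop(im,285,190,90,100,6,"scene11.png")
E
```

```text
clock: 11.75
position: [0.447, -0.1599, 0.1762]
ee_rot: [0.703, 0.711, 0.001, 0.0]
ft_force: [1.0, 0.7, 0.0]
grip_width: 1.003
clock: 12.25
position: [0.5433, -0.3036, 0.1153]
ee_rot: [0.705, 0.709, -0.003, -0.002]
ft_force: [-1.9, 0.6, 0.1]
grip_width: 1.002
t 12.25 p [ 0.5433 -0.3036  0.1153] yang 0.29 tilt 0.4 w 1.002 F [-1.8679  0.5528  0.0733] T [ 0.0451  0.0737 -0.0056]
turn units [-0.0084  0.003  -0.0046] rows 0.044189881585827456
shift after turn [0.0294 0.0158 0.8167] before turn [0.0313 0.0211 0.8165] rows 1.30786907618048
```

View pics/scene11.png

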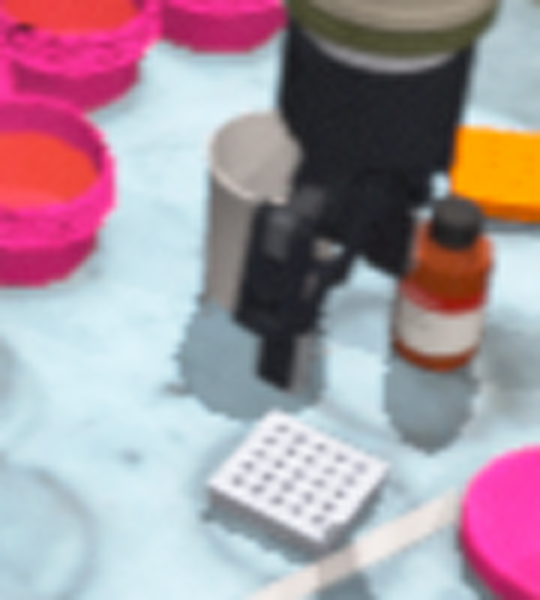

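Run:
```python
from h import *
print(onz("top",[(320,180)],.082),onz("top",[(343,178)],.085),onz("top",[(333.5,222)],.0))
im=cv2.imread("pics/t10.png");crop(im,300,160,70,70,8,"t11.png")
```

```text
[[ 0.6547 -0.2151  0.082 ]] [[ 0.6615 -0.2892  0.085 ]] [[ 0.5256 -0.2739  0.    ]]
```

View pics/t11.png

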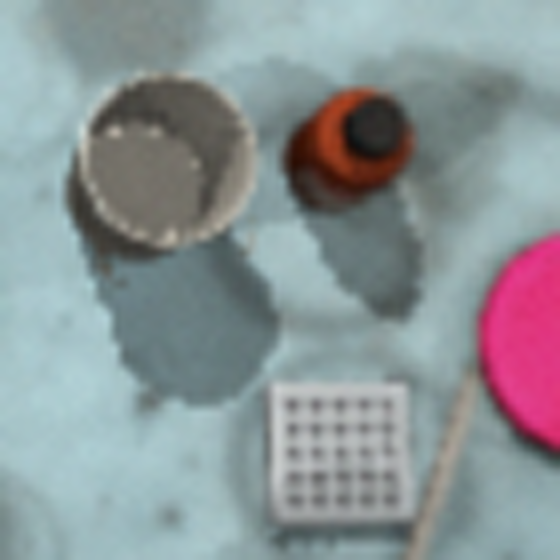

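```bash
python3 -m crank '[[0.8,[0.03,0.012,0.4],[0,0,0]],[0.8,[0,0,0.4],[0,0,0]],[0.8,[0,0,0.2],[0,0,0]],[0.8,[0,0,0.08],[0,0,0]],[0.8,[0,0,0.06],[0,0,0]]]' 30
python3 - <<'E'
from h import *
go([.5445,-.3012,.0235],0.5)
im=manip.camera("scene");crop(im,295,220,70,70,9,"scene12.png")
E
```

```text
clock: 12.8
position: [0.5454, -0.2971, 0.0291]
ee_rot: [0.704, 0.71, 0.0, 0.0]
ft_force: [-0.2, 1.0, 0.5]
grip_width: 0.899
t 12.8 p [ 0.5454 -0.2971  0.0291] yang 0.51 tilt 0.07 w 0.899 F [-0.1554  1.0183  0.5225] T [-0.0396 -0.0023 -0.0432]
turn units [0.0016 0.0001 0.0002] rows 0.008636205886257235
shift after turn [-0.051  -0.0113  0.0698] before turn [-0.051  -0.0114  0.0698] rows 0.1395176278603811
```

View pics/scene12.png

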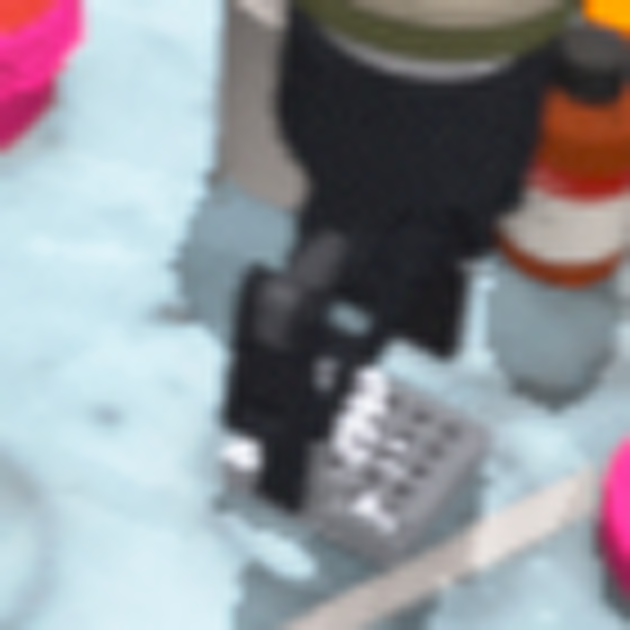

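```bash
python3 -m crank '[[0.7,[-0.05,-0.01,0],[0,0,0]],[0.7,[0,0,0.06],[0,0,0]],[0.7,[0,0,0],[0,0,0]],[0.7,[0,0,0],[0,0,0]],[0.7,[0,0,0],[0,0,0]]]' 30
python3 - <<'E'
from h import *
go([.5445,-.3012,.0235],0.5)
o,R=st()
im=manip.camera("scene");crop(im,295,220,70,70,9,"scene13.png")
E
```

```text
clock: 13.35
position: [0.5441, -0.3014, 0.0235]
ee_rot: [0.704, 0.71, 0.0, 0.0]
ft_force: [1.3, 0.6, 0.9]
grip_width: 0.852
t 13.35 p [ 0.5441 -0.3014  0.0235] yang 0.48 tilt 0.01 w 0.852 F [1.2856 0.6163 0.9259] T [-0.0593  0.0251  0.0024]
turn units [ 0.0003 -0.0001 -0.0004] rows 0.0021589096545886225
shift after turn [0.002  0.0045 0.0002] before turn [0.002  0.0045 0.0002] rows 0.00788115895016032
t 13.35 p [ 0.5441 -0.3014  0.0235] yang 0.48 tilt 0.01 w 0.852 F [1.2856 0.6163 0.9259] T [-0.0593  0.0251  0.0024]
```

View pics/scene13.png

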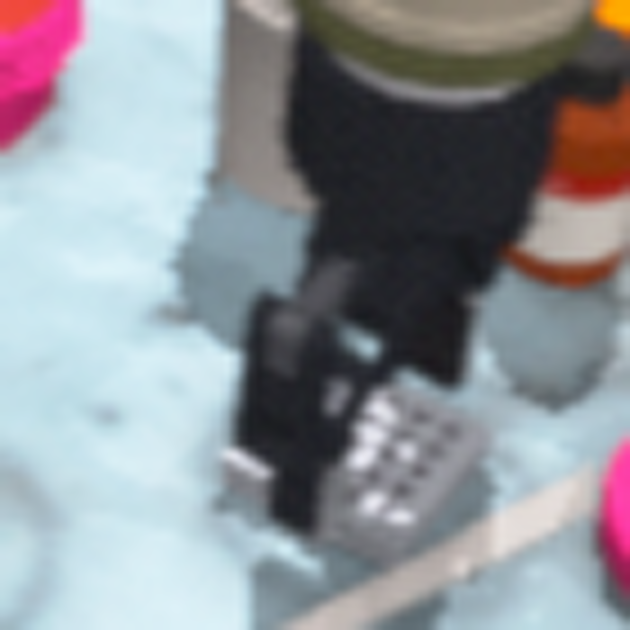

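```bash
cat >> h.py <<'E'
def ov(c,yaw,zs,x,y,w,h,s,name,im=None,half=.03):
    im=manip.camera("scene") if im is None else im
    big=cv2.resize(im[y:y+h,x:x+w],None,fx=s,fy=s,interpolation=cv2.INTER_CUBIC)
    t=np.radians(yaw);u=np.array([np.cos(t),np.sin(t)]);v=np.array([-u[1],u[0]]);c=np.array(c)
    for z in zs:
        P=np.array([[*(c+half*(i*u+j*v)),z] for i,j in((1,1),(1,-1),(-1,-1),(-1,1))])
        q=((proj("scene",P)-[x,y]+.5)*s).astype(int);cv2.polylines(big,[q.reshape(-1,1,2)],True,(0,255,0),1)
    cv2.imwrite("pics/"+name,big)
E
python3 - <<'E'
from h import *
ov([.5441,-.3014],.5,[0,.012],305,240,50,50,13,"ov14.png")
E
```

```text
(no output)
```

View pics/ov14.png

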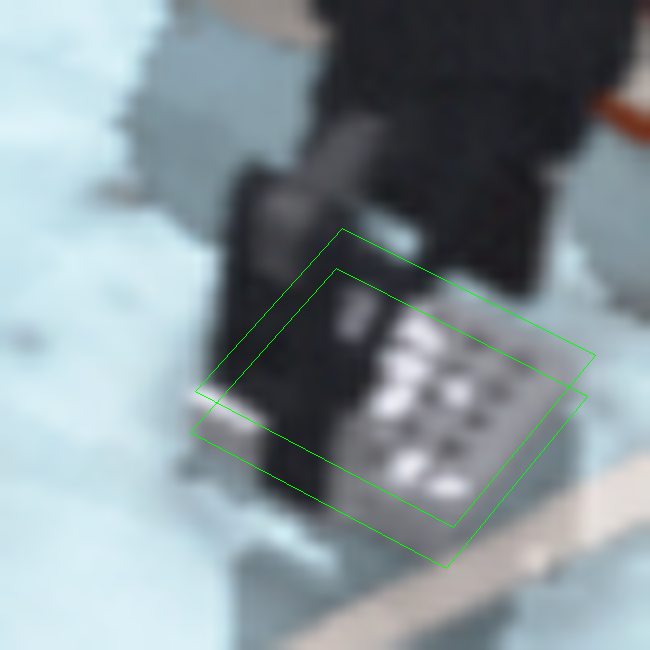

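```bash
python3 -m crank '[[0.7,[0.018,0,0],[0,0,0]],[0.2,[0,0,0],[0,0,0]],[0.2,[0,0,0],[0,0,0]],[0.2,[0,0,0],[0,0,0]],[0.2,[0,0,0],[0,0,0]]]' 30
python3 -m crank '[[0.2,[0,0,-0.1],[0,0,0]],[0.2,[0,0,-0.4],[0,0,0]],[0.2,[0,0,-0.6],[0,0,0]],[0.2,[0,0,-0.6],[0,0,0]],[0.2,[0,0,0],[0,0,0]]]' 30
python3 - <<'E'
from h import *
go([.466,.0893,.165],-21)
o,R=st()
ov(o["position"][:2],.5,[o["position"][2]-.0235,o["position"][2]-.0115],305,180,50,50,13,"ov15.png")
E
```

```text
clock: 13.95
position: [0.5442, -0.2998, 0.0236]
ee_rot: [0.704, 0.71, 0.0, -0.0]
ft_force: [-1.4, 2.8, 4.3]
grip_width: 0.684
clock: 14.45
position: [0.5463, -0.3024, 0.1663]
ee_rot: [0.704, 0.71, 0.002, 0.005]
ft_force: [0.7, -0.5, -0.7]
grip_width: 0.692
t 14.45 p [ 0.5463 -0.3024  0.1663] yang 0.43 tilt 0.57 w 0.692 F [ 0.6899 -0.5366 -0.6781] T [-0.0518 -0.0464 -0.0396]
turn units [0.0124 0.0028 0.4761] rows 2.4943441723055453
shift after turn [ 4.2109 -2.691   0.016 ] before turn [ 4.903  -0.9668 -0.012 ] rows 7.9958327967377985
t 14.45 p [ 0.5463 -0.3024  0.1663] yang 0.43 tilt 0.57 w 0.692 F [ 0.6899 -0.5366 -0.6781] T [-0.0518 -0.0464 -0.0396]
```

View pics/ov15.png

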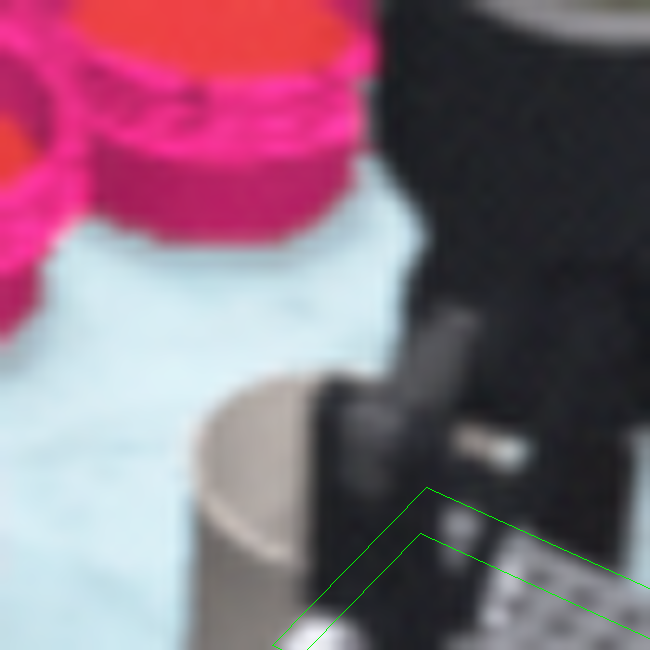

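```bash
python3 -m crank '[[0.2,[0,0,0],[0,0,0.159]],[0.2,[0,0,0],[0,0,0.159]],[0.2,[0,0,0],[0,0,0.159]],[0.2,[0.468,-0.299,0],[0,0,0]],[0.2,[0.468,-0.299,0],[0,0,0]]]' 30
python3 -m crank '[[0.2,[0.468,-0.299,0],[0,0,0]],[0.2,[0.468,-0.299,0],[0,0,0]],[0.2,[0.468,-0.299,0],[0,0,0]],[0.2,[0.468,-0.299,0],[0,0,0]],[0.2,[0.468,-0.299,0],[0,0,0]]]' 30
python3 -m crank '[[0.2,[0.4,-0.25,0],[0,0,0]],[0.2,[0.4,-0.25,0],[0,0,0]],[0.2,[0,0,0],[0,0,0]],[0.2,[0,0,0],[0,0,0]],[0.2,[0,0,0],[0,0,0]]]' 30
python3 - <<'E'
from h import *
go([.466,.0893,.12],-21)
E
```

```text
clock: 15.0
position: [0.5247, -0.2129, 0.1578]
ee_rot: [0.825, 0.565, -0.001, -0.0]
ft_force: [1.0, 1.4, -0.4]
grip_width: 0.687
clock: 15.5
position: [0.4802, 0.0064, 0.1585]
ee_rot: [0.824, 0.567, -0.001, -0.0]
ft_force: [1.3, 0.3, -0.9]
grip_width: 0.687
clock: 16.0
position: [0.467, 0.0776, 0.1589]
ee_rot: [0.824, 0.566, -0.0, 0.0]
ft_force: [0.5, -1.1, -0.9]
grip_width: 0.689
t 16.0 p [0.467  0.0776 0.1589] yang -21.06 tilt 0.05 w 0.689 F [ 0.4553 -1.132  -0.9205] T [-0.0302 -0.0084 -0.0272]
turn units [-0.0004  0.0011 -0.0014] rows 0.007558763537914198
shift after turn [ 0.1324 -0.0639  0.4866] before turn [ 0.1328 -0.0639  0.4865] rows 0.8133342622589874
```

```bash
python3 -m crank '[[0.2,[0.132,-0.064,0],[0,0,0]],[0.2,[0,0,0.2],[0,0,0]],[0.2,[0,0,0.2],[0,0,0]],[0.2,[0,0,0],[0,0,0]],[0.2,[0,0,0],[0,0,0]]]' 30
python3 - <<'E'
from h import *
go([.466,.0893,.0755],-21)
o,R=st()
ov(o["position"][:2],-21,[o["position"][2]-.0235,o["position"][2]-.0115],180,170,60,60,10,"ov16.png")
E
```

```text
clock: 16.5
position: [0.4662, 0.0902, 0.1275]
ee_rot: [0.824, 0.566, -0.0, 0.0]
ft_force: [0.1, -0.1, -0.2]
grip_width: 0.684
t 16.5 p [0.4662 0.0902 0.1275] yang -21.04 tilt 0.04 w 0.684 F [ 0.102  -0.111  -0.1745] T [-0.0066  0.0062 -0.0183]
turn units [-0.0001  0.001  -0.001 ] rows 0.005207671899030562
shift after turn [-0.0109  0.0017  0.6506] before turn [-0.0104  0.0018  0.6506] rows 1.041133500905242
t 16.5 p [0.4662 0.0902 0.1275] yang -21.04 tilt 0.04 w 0.684 F [ 0.102  -0.111  -0.1745] T [-0.0066  0.0062 -0.0183]
```

View pics/ov16.png

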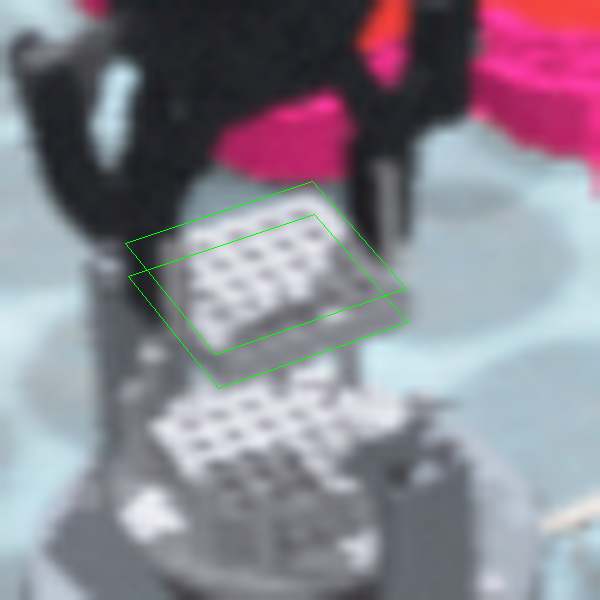

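```bash
python3 -m crank '[[0.2,[0.008,0,0.12],[0,0,0]],[0.2,[0,0,0.1],[0,0,0]],[0.2,[0,0,0.1],[0,0,0]],[0.2,[0,0,0.1],[0,0,0]],[0.2,[0,0,0],[0,0,0]]]' 30
python3 - <<'E'
from h import *
go([.466,.0893,.0755],-21)
E
```

```text
clock: 17.05
position: [0.4656, 0.0908, 0.0926]
ee_rot: [0.824, 0.566, -0.001, -0.0]
ft_force: [-1.1, 1.1, -0.8]
grip_width: 0.688
t 17.05 p [0.4656 0.0908 0.0926] yang -20.99 tilt 0.12 w 0.688 F [-1.0964  1.0969 -0.8102] T [-0.0414  0.0522  0.0007]
turn units [-0.0015  0.0021  0.0002] rows 0.01109477725991254
shift after turn [-0.0156  0.0109  0.2134] before turn [-0.0153  0.0112  0.2134] rows 0.3428308283961873
```

```bash
python3 -m crank '[[0.2,[0,0.004,0.05],[0,0,0]],[0.2,[0,0,0.05],[0,0,0]],[0.2,[0,0,0.05],[0,0,0]],[0.2,[0,0,0],[0,0,0]],[0.2,[0,0,0],[0,0,0]]]' 30
python3 - <<'E'
from h import *
go([.466,.0893,.0755],-21)
E
```

```text
clock: 17.55
position: [0.4667, 0.0909, 0.0818]
ee_rot: [0.824, 0.566, -0.0, 0.0]
ft_force: [0.2, -0.4, -0.7]
grip_width: 0.687
t 17.55 p [0.4667 0.0909 0.0818] yang -20.99 tilt 0.0 w 0.687 F [ 0.1507 -0.3786 -0.7295] T [-0.0251  0.0168  0.0506]
turn units [-0.      0.      0.0003] rows 0.0013460754384403946
shift after turn [-0.0221 -0.0002  0.0784] before turn [-0.0221 -0.0002  0.0784] rows 0.13035840592037787
```

```bash
python3 -m crank '[[0.2,[0,0,0.04],[0,0,0]],[0.2,[0,0,0.03],[0,0,0]],[0.2,[0,0,0.012],[0,0,0]],[0.2,[0,0,0],[0,0,0]],[0.2,[0,0,0],[0,0,0]]]' 30
```

```text
clock: 18.05
position: [0.4666, 0.091, 0.0754]
ee_rot: [0.824, 0.566, 0.0, -0.0]
ft_force: [-2.0, -0.3, 3.4]
grip_width: 0.687
```

```bash
python3 -m crank '[[0.5,[0,0,0],[0,0,0]],[0.5,[0,0,0],[0,0,0]],[0.5,[0,0,-0.1],[0,0,0]],[0.5,[0,0,-0.4],[0,0,0]],[0.6,[0,0,-0.5],[0,0,0]]]' 30
python3 -m crank '[[1,[0,0,-0.4],[0,0,0]],[1,[0.6,0,0],[0,0,0]],[1,[0.6,0,0],[0,0,0]],[1,[0.6,0,0],[0,0,0]],[1,[0.6,0,0],[0,0,0]]]' 30
python3 - <<'E'
from h import *
go([.493,.357,.17],113)
im=manip.camera("scene");cv2.imwrite("pics/s20.png",im);crop(im,180,180,56,50,13,"scene20.png")
im=manip.camera("top");cv2.imwrite("pics/t20.png",im);crop(im,195,210,60,60,10,"top20.png");crop(im,125,195,50,60,10,"top20b.png")
E
```

```text
clock: 18.55
position: [0.4658, 0.0903, 0.1556]
ee_rot: [0.824, 0.566, -0.002, 0.0]
ft_force: [0.6, 0.3, 0.6]
grip_width: 0.798
clock: 19.05
position: [0.5358, 0.2724, 0.1879]
ee_rot: [0.824, 0.567, 0.0, -0.0]
ft_force: [1.5, 0.4, 0.9]
grip_width: 1.002
t 19.05 p [0.5358 0.2724 0.1879] yang -20.96 tilt 0.05 w 1.002 F [1.5012 0.3616 0.8854] T [ 0.0258 -0.1024 -0.0357]
turn units [ 0.0015 -0.0004 -2.9769] rows 15.594975596210492
shift after turn [0.0797 1.1825 0.2235] before turn [ 0.7956 -0.8783  0.2241] rows 1.9297790182329215
```

View pics/scene20.png

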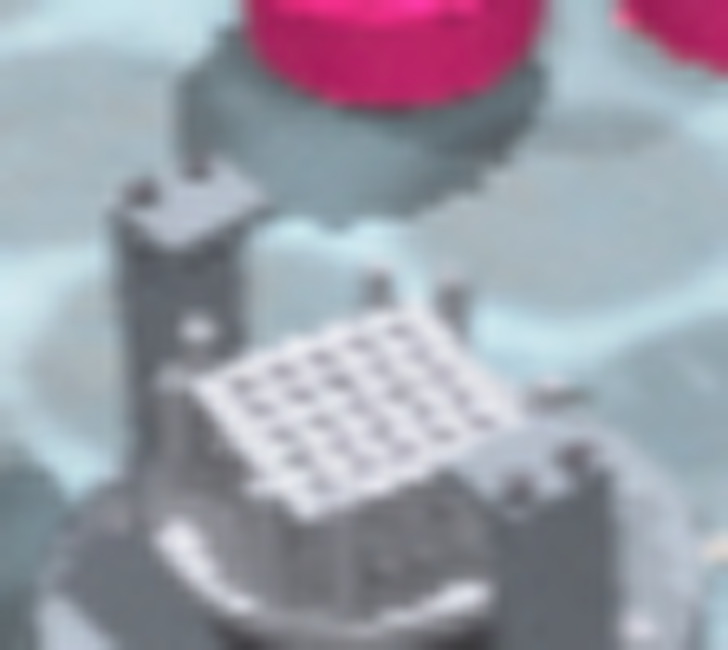

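View pics/top20.png

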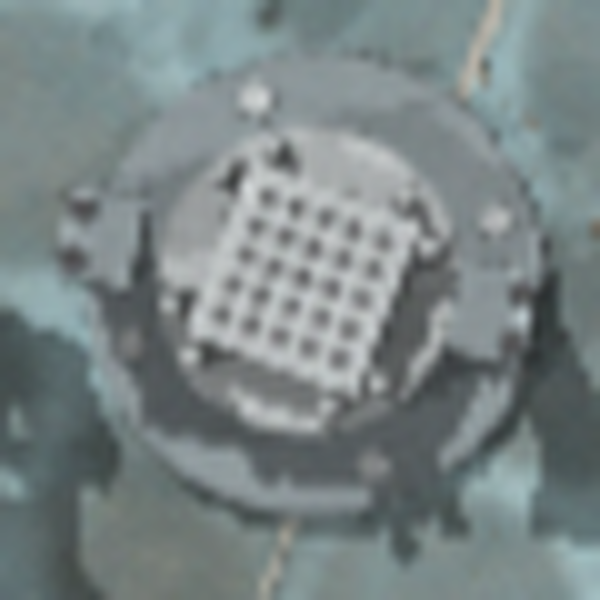

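View pics/top20b.png

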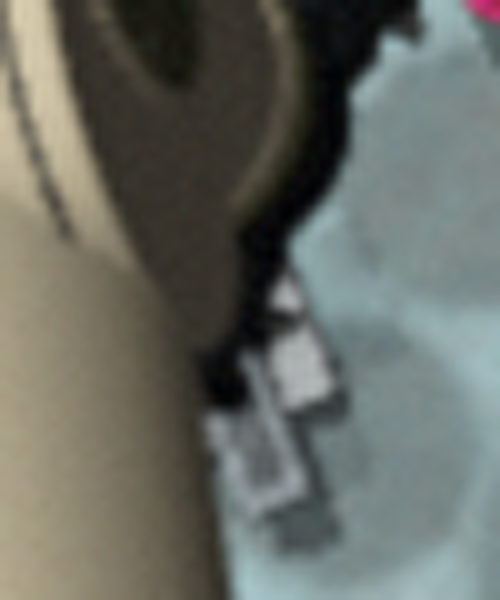

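```bash
python3 -m crank '[[1,[0,0,0],[0,0,-0.186]],[1,[0,0,0],[0,0,-0.186]],[1,[0,0,0],[0,0,-0.186]],[1,[0,0,0],[0,0,-0.186]],[1,[0,0,0],[0,0,-0.186]]]' 30
python3 -m crank '[[1,[0,0,0],[0,0,-0.186]],[1,[0,0,0],[0,0,-0.186]],[1,[0,0,0],[0,0,-0.186]],[1,[0,0,0],[0,0,-0.186]],[1,[0,0,0],[0,0,-0.186]]]' 30
python3 -m crank '[[1,[0,0,0],[0,0,-0.186]],[1,[0,0,0],[0,0,-0.186]],[1,[0,0,0],[0,0,-0.186]],[1,[0,0,0],[0,0,-0.186]],[1,[0,0,0],[0,0,-0.186]]]' 30
python3 - <<'E'
from h import *
def px(p,x,y,s): return (np.array(p,float)+.5)/s-.5+[x,y]
P=onz("top",px([(250,165),(418,215),(355,395),(190,340)],195,210,10),.064)[:,:2];e=np.roll(P,-1,0)-P
print("pile",P.mean(0),np.linalg.norm(e,axis=1),np.degrees(np.arctan2(e[:,1],e[:,0]))%90-90)
# cap from t4 crop (130,205,11): bar corners, foot corners, fin top
B=onz("top",px([(88,105),(145,78),(280,430),(235,460)],130,205,11),.022)[:,:2];print("bar",B,B.mean(0),np.degrees(np.arctan2(*((B[0]+B[1]-B[2]-B[3])[::-1]))),np.linalg.norm(B[0]+B[1]-B[2]-B[3])/2)
F=onz("top",px([(100,195),(150,185),(218,325),(165,340)],130,205,11),.062)[:,:2];print("fin",F.mean(0),np.degrees(np.arctan2(*((F[0]+F[1]-F[2]-F[3])[::-1]))))
f=onz("top",px([(75,215),(235,150),(312,320),(145,390)],130,205,11),.012)[:,:2];e=np.roll(f,-1,0)-f;print("foot",f.mean(0),np.degrees(np.arctan2(e[:,1],e[:,0]))%90,np.linalg.norm(e,axis=1))
go([.493,.357,.17],113)
E
```

```text
clock: 19.65
position: [0.5355, 0.2701, 0.1878]
ee_rot: [0.565, 0.825, 0.0, 0.0]
ft_force: [-0.4, -0.5, 0.2]
grip_width: 1.004
clock: 20.15
position: [0.5355, 0.27, 0.1879]
ee_rot: [0.233, 0.972, -0.0, 0.0]
ft_force: [0.6, -0.8, -0.3]
grip_width: 0.998
clock: 20.65
position: [0.5355, 0.27, 0.1878]
ee_rot: [-0.13, 0.992, -0.0, 0.0]
ft_force: [0.5, -0.4, 0.0]
grip_width: 0.996
pile [0.4675 0.0901] [0.0566 0.0606 0.0558 0.0589] [-15.7878 -18.3819 -17.4449 -17.6184]
bar [[0.5431 0.3913]
 [0.5516 0.3741]
 [0.445  0.3264]
 [0.4358 0.3397]] [0.4939 0.3579] 24.904808194669876 0.1178674525799321
fin [0.4934 0.3541] 28.157032909692635
foot [0.494  0.3593] [23.0318 27.2584 23.5999 25.1466] [0.053  0.0584 0.0551 0.0588]
t 20.65 p [0.5355 0.27   0.1878] yang 104.89 tilt 0.04 w 0.996 F [ 0.4914 -0.3797  0.0171] T [0.048  0.0251 0.0031]
turn units [-0.0006  0.0007 -0.1802] rows 0.9442198591637311
shift after turn [0.0639 1.2089 0.2231] before turn [0.2339 1.1878 0.2225] rows 1.9694882305087482
```

```bash
python3 -m crank '[[1,[0,0,0],[0,0,-0.1]],[1,[0,0,0],[0,0,-0.1]],[1,[0.02,0.6,0.1],[0,0,0]],[1,[0.02,0.6,0.1],[0,0,0]],[1,[0,0,0],[0,0,0]]]' 30
python3 - <<'E'
from h import *
go([.493,.357,.09],114)
im=manip.camera("scene");crop(im,120,140,70,70,9,"scene21.png")
E
```

```text
clock: 21.15
position: [0.4891, 0.364, 0.1703]
ee_rot: [-0.209, 0.978, 0.001, -0.001]
ft_force: [0.6, 0.3, -0.6]
grip_width: 1.0
t 21.15 p [0.4891 0.364  0.1703] yang 114.12 tilt 0.19 w 1.0 F [ 0.6436  0.2921 -0.6159] T [0.0191 0.0203 0.0416]
turn units [ 0.0035 -0.0025  0.0028] rows 0.018473670921438996
shift after turn [-0.0094 -0.0998  1.0041] before turn [-0.0111 -0.1026  1.0038] rows 1.6144799397793625
```

View pics/scene21.png

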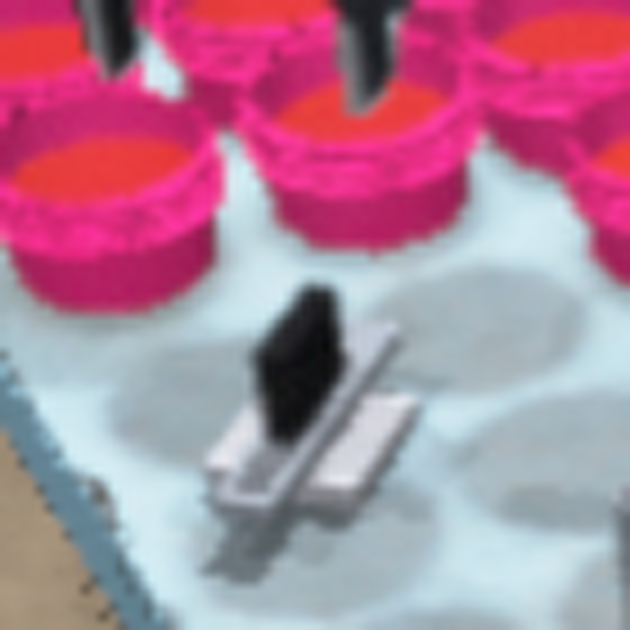

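```bash
python3 -m crank '[[1,[0,-0.07,0.4],[0,0,0]],[1,[0,0,0.4],[0,0,0]],[1,[0,0,0.2],[0,0,0]],[1,[0,0,0],[0,0,0]],[1,[0,0,0],[0,0,0]]]' 30
python3 - <<'E'
from h import *
go([.493,.357,.052],114)
im=manip.camera("scene");crop(im,120,140,70,70,9,"scene22.png")
E
```

```text
clock: 21.7
position: [0.497, 0.3519, 0.0924]
ee_rot: [-0.204, 0.979, 0.0, 0.001]
ft_force: [-0.1, -0.2, -0.3]
grip_width: 1.0
t 21.7 p [0.497  0.3519 0.0924] yang 113.54 tilt 0.06 w 1.0 F [-0.1048 -0.1768 -0.3057] T [ 0.0154  0.0279 -0.0347]
turn units [ 0.0001  0.0014 -0.0102] rows 0.05317799396694616
shift after turn [0.02   0.0793 0.5055] before turn [0.0212 0.0791 0.5055] rows 0.8192848612326376
```

View pics/scene22.png

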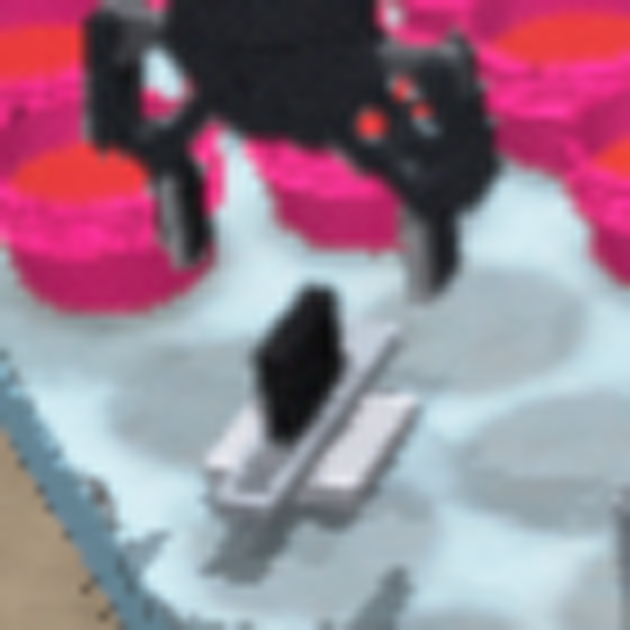

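```bash
python3 -m crank '[[1,[0.02,0.079,0.1],[0,0,0]],[1,[0,0,0.2],[0,0,0]],[1,[0,0,0.2],[0,0,0]],[0,[0,0,0],[0,0,0]],[-0.5,[0,0,0],[0,0,0]]]' 30
python3 -m crank '[[-1,[0,0,0],[0,0,0]],[-1,[0,0,0],[0,0,0]],[-1,[0,0,0],[0,0,0]],[-1,[0,0,0],[0,0,0]],[-1,[0,0,0],[0,0,0]]]' 50
python3 - <<'E'
from h import *
go([.493,.357,.052],114)
im=manip.camera("scene");crop(im,120,140,70,70,9,"scene23.png")
E
```

```text
clock: 22.25
position: [0.4921, 0.3565, 0.0504]
ee_rot: [-0.204, 0.979, -0.0, -0.001]
ft_force: [0.3, -0.4, 0.9]
grip_width: 0.689
clock: 22.75
position: [0.4927, 0.3573, 0.0519]
ee_rot: [-0.204, 0.979, 0.0, 0.001]
ft_force: [-0.1, 0.2, 5.0]
grip_width: 0.157
t 22.75 p [0.4927 0.3573 0.0519] yang 113.57 tilt 0.07 w 0.157 F [-0.0602  0.187   4.9983] T [-0.0086  0.0886  0.0148]
turn units [ 0.0006  0.0015 -0.0096] rows 0.05054730151048367
shift after turn [-0.0018 -0.0051 -0.0013] before turn [-0.0019 -0.0051 -0.0013] rows 0.008938758214976972
```

View pics/scene23.png

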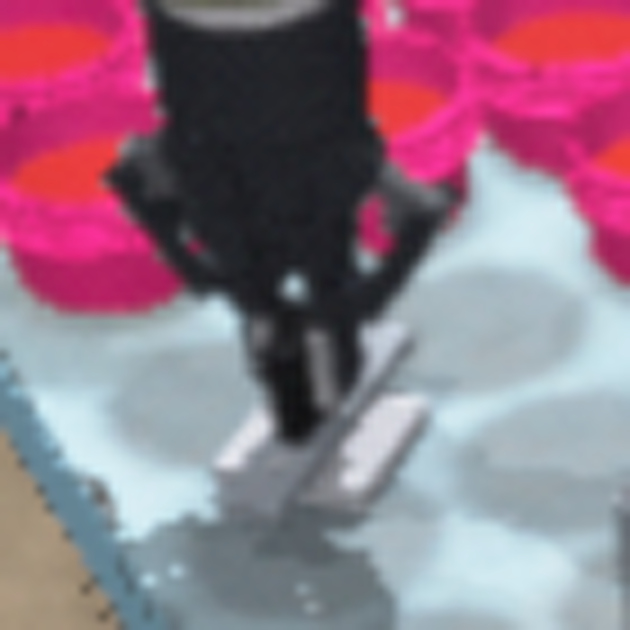

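```bash
python3 -m crank '[[-1,[0,0,-0.2],[0,0,0]],[-1,[0,0,-0.4],[0,0,0]],[-1,[0,0,-0.5],[0,0,0]],[-1,[0,0,-0.55],[0,0,0]],[-1,[0,0,0],[0,0,0]]]' 50
python3 - <<'E'
from h import *
go([.467,.091,.185],70)
im=manip.camera("scene");crop(im,110,90,80,90,7,"scene24.png")
E
```

```text
clock: 23.3
position: [0.4948, 0.3584, 0.1906]
ee_rot: [-0.204, 0.979, 0.003, 0.004]
ft_force: [0.7, 1.1, -0.9]
grip_width: 0.155
t 23.3 p [0.4948 0.3584 0.1906] yang 113.53 tilt 0.58 w 0.155 F [ 0.7211  1.0793 -0.8913] T [ 0.0003 -0.0187  0.0046]
turn units [0.0086 0.0099 0.9674] rows 5.0677061711550815
shift after turn [-0.8163 -3.2592  0.0696] before turn [ 1.6536 -2.9253  0.0443] rows 5.377015078568624
```

View pics/scene24.png

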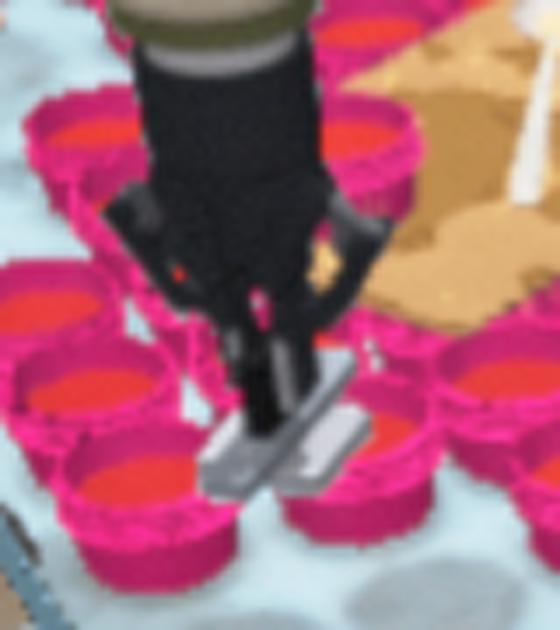

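```bash
python3 -m crank '[[-1,[0,0,0],[0,0,0.161]],[-1,[0,0,0],[0,0,0.161]],[-1,[0,0,0],[0,0,0.161]],[-1,[0,0,0],[0,0,0.161]],[-1,[0,0,0],[0,0,0.161]]]' 50
python3 -m crank '[[-1,[0,0,0],[0,0,0.161]],[-1,[-0.136,-0.543,0],[0,0,0]],[-1,[-0.136,-0.543,0],[0,0,0]],[-1,[-0.136,-0.543,0],[0,0,0]],[-1,[-0.136,-0.543,0],[0,0,0]]]' 50
python3 -m crank '[[-1,[-0.136,-0.543,0],[0,0,0]],[-1,[-0.136,-0.543,0],[0,0,0]],[-1,[0,0,0],[0,0,0]],[-1,[0,0,0],[0,0,0]],[-1,[0,0,0],[0,0,0]]]' 50
python3 - <<'E'
from h import *
go([.467,.091,.15],70)
im=manip.camera("scene");cv2.imwrite("pics/s25.png",im);crop(im,165,140,90,100,6,"scene25.png")
E
```

```text
clock: 23.85
position: [0.4917, 0.3564, 0.1823]
ee_rot: [0.113, 0.994, -0.001, -0.001]
ft_force: [-0.2, 0.8, -1.2]
grip_width: 0.156
clock: 24.35
position: [0.473, 0.1767, 0.1824]
ee_rot: [0.173, 0.985, -0.001, -0.001]
ft_force: [0.6, -0.3, -1.6]
grip_width: 0.156
clock: 24.85
position: [0.4646, 0.0907, 0.1829]
ee_rot: [0.172, 0.985, -0.0, -0.0]
ft_force: [-0.1, 1.0, -1.2]
grip_width: 0.153
t 24.85 p [0.4646 0.0907 0.1829] yang 70.17 tilt 0.04 w 0.153 F [-0.1317  0.9611 -1.2487] T [ 0.0487 -0.0555  0.0278]
turn units [-0.0003 -0.0008  0.0039] rows 0.02026260278751457
shift after turn [-0.0265  0.0136  0.4114] before turn [-0.0268  0.0136  0.4113] rows 0.6598911707766251
```

View pics/scene25.png

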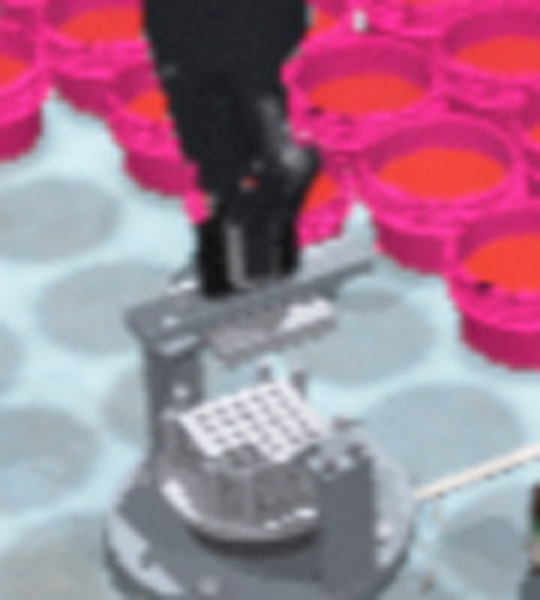

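Run:
```python
from h import *
im=cv2.imread("pics/s25.png");x,y,w,h,s=178,170,60,50,13
big=cv2.resize(im[y:y+h,x:x+w],None,fx=s,fy=s,interpolation=cv2.INTER_CUBIC)
c=np.array([.4646,.0907]);t=np.radians(-19.83);u=np.array([np.cos(t),np.sin(t)]);v=np.array([-u[1],u[0]])
for a,b,z in((.06,.012,.1529),(.03,.03,.1429),(.03,.03,.1309)):
    P=np.array([[*(c+a*i*u+b*j*v),z] for i,j in((1,1),(1,-1),(-1,-1),(-1,1))])
    q=((proj("scene",P)-[x,y]+.5)*s).astype(int);cv2.polylines(big,[q.reshape(-1,1,2)],True,(0,255,0),1)
cv2.imwrite("pics/ov25.png",big)
```

```text
(no output)
```

View pics/ov25.png

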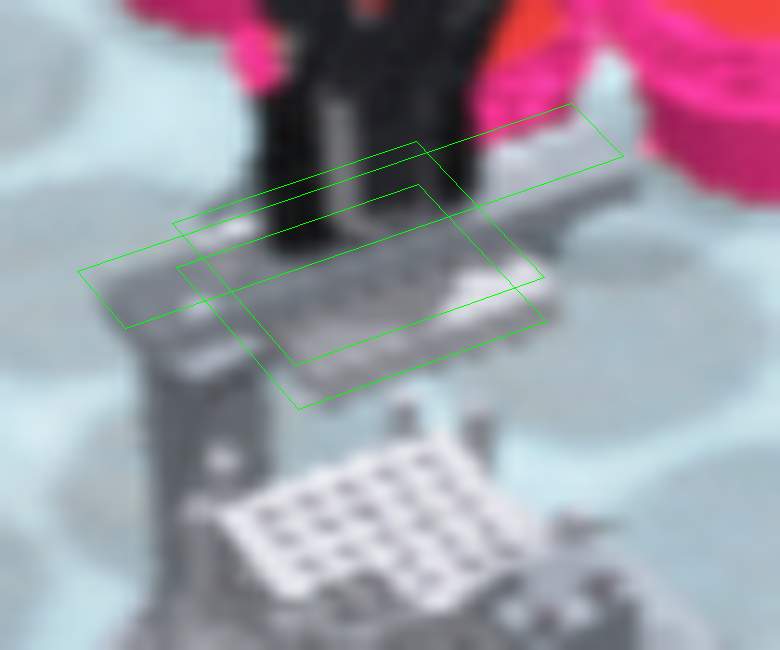

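```bash
python3 -m crank '[[-1,[0,-0.012,0.2],[0,0,0]],[-1,[0,0,0.2],[0,0,0]],[-1,[0,0,0.18],[0,0,0]],[-1,[0,0,0],[0,0,0]],[-1,[0,0,0],[0,0,0]]]' 50
python3 - <<'E'
from h import *
go([.465,.0895,.116],70)
im=manip.camera("scene");cv2.imwrite("pics/s26.png",im);crop(im,178,180,60,50,12,"scene26.png")
E
```

```text
clock: 25.4
position: [0.4646, 0.0894, 0.1369]
ee_rot: [0.172, 0.985, -0.0, -0.0]
ft_force: [-1.0, -0.4, -0.9]
grip_width: 0.159
t 25.4 p [0.4646 0.0894 0.1369] yang 70.16 tilt 0.05 w 0.159 F [-0.9582 -0.3801 -0.8533] T [ 0.0075  0.0202 -0.0555]
turn units [-0.001  -0.0003  0.0037] rows 0.019170546926175647
shift after turn [-0.0039  0.0025  0.2614] before turn [-0.004   0.0027  0.2614] rows 0.4183829664875702
```

View pics/scene26.png

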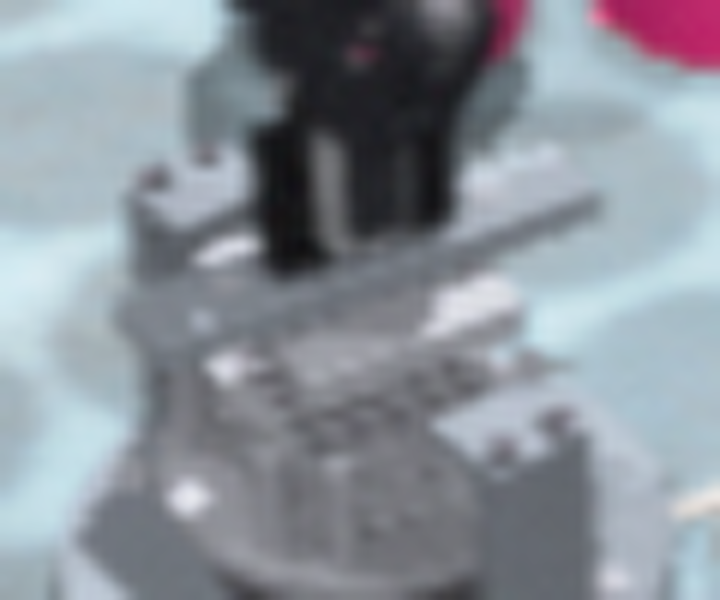

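Run:
```python
from h import *
def px(p,x,y,s): return (np.array(p,float)+.5)/s-.5+[x,y]
P=onz("scene",px([(525,410),(310,517),(415,308),(195,380)],180,180,13),.064)[:,:2];print("plate",P,P.mean(0))
F=onz("scene",px([(525,316),(522,294)],178,180,12),[.0849,.0969][0])[:,:2];print(F)
F=onz("scene",px([(522,294)],178,180,12),.0969)[:,:2];print(F)
B=onz("scene",px([(555,145),(600,190),(165,340),(120,300)],178,180,12),.1069)[:,:2];print("bar",B,B.mean(0))
im=cv2.imread("pics/s26.png");crop(im,185,186,45,32,17,"scene26b.png")
```

```text
plate [[0.4868 0.058 ]
 [0.4294 0.0701]
 [0.4989 0.1027]
 [0.4483 0.1236]] [0.4659 0.0886]
[[0.4884 0.0531]
 [0.4944 0.0593]]
[[0.4833 0.0488]]
bar [[0.5233 0.0731]
 [0.5163 0.0524]
 [0.4089 0.0937]
 [0.4132 0.1126]] [0.4654 0.083 ]
```

View pics/scene26b.png

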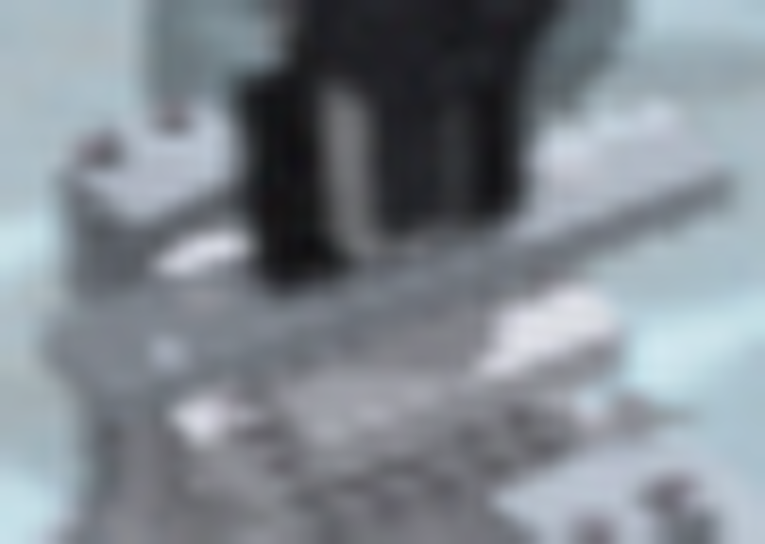

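```bash
python3 -m crank '[[-1,[0.019,0,0],[0,0,0]],[-1,[0,0,0.06],[0,0,0]],[-1,[0,0,0.05],[0,0,0]],[-1,[0,0,0.03],[0,0,0]],[-1,[0,0,0],[0,0,0]]]' 50
python3 - <<'E'
from h import *
go([.465,.0895,.116],70)
E
```

```text
clock: 25.95
position: [0.463, 0.0892, 0.1252]
ee_rot: [0.173, 0.985, -0.0, -0.0]
ft_force: [-0.2, -0.7, -2.0]
grip_width: 0.153
t 25.95 p [0.463  0.0892 0.1252] yang 70.09 tilt 0.04 w 0.153 F [-0.1676 -0.7101 -1.9737] T [ 0.0023  0.0232 -0.0021]
turn units [-0.0007 -0.0006  0.002 ] rows 0.010269131209720214
shift after turn [-0.0225  0.0126  0.115 ] before turn [-0.0226  0.0126  0.115 ] rows 0.1886515111410482
```

```bash
python3 -m crank '[[-1,[0,0,0.02],[0,0,0]],[-1,[0,0,0.02],[0,0,0]],[-1,[0,0,0.02],[0,0,0]],[-1,[0,0,0],[0,0,0]],[-1,[0,0,0],[0,0,0]]]' 50
python3 - <<'E'
from h import *
st()
im=manip.camera("scene");cv2.imwrite("pics/s27.png",im);crop(im,178,180,60,50,12,"scene27.png")
E
```

```text
clock: 26.45
position: [0.4635, 0.0894, 0.1211]
ee_rot: [0.173, 0.985, 0.0, 0.0]
ft_force: [0.1, 0.6, 3.0]
grip_width: 0.156
t 26.45 p [0.4635 0.0894 0.1211] yang 70.1 tilt 0.04 w 0.156 F [0.0784 0.5707 3.0476] T [-0.0723  0.0617 -0.0566]
```

View pics/scene27.png

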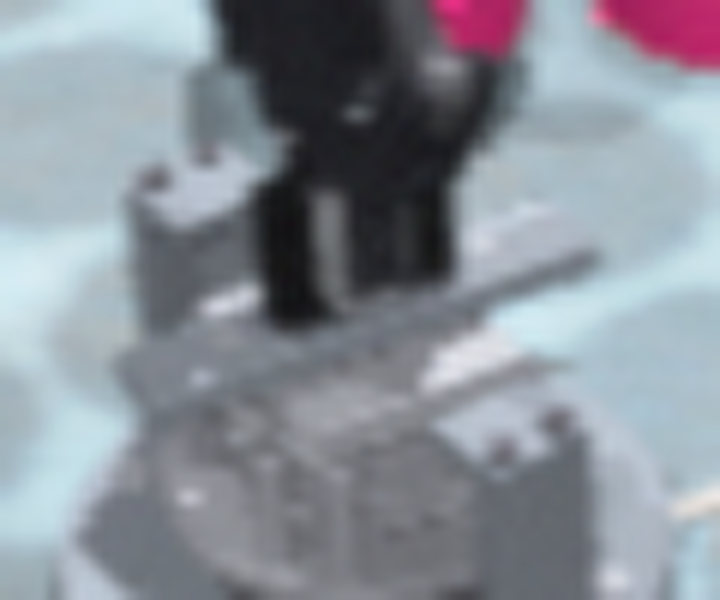

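```bash
python3 -m crank '[[-1,[-0.02,0,0],[0,0,0]],[-1,[0,0,0],[0,0,0]],[-1,[0,0,0],[0,0,0]],[-1,[0,0,0],[0,0,0]],[-1,[0,0,0],[0,0,0]]]' 50
python3 -m crank '[[-1,[-0.02,0,0],[0,0,0]],[-1,[0,0,0],[0,0,0]],[-1,[0,0,0],[0,0,0]],[-1,[0,0,0],[0,0,0]],[-1,[0,0,0],[0,0,0]]]' 50
python3 - <<'E'
from h import *
st()
E
```

```text
clock: 27.0
position: [0.4653, 0.0899, 0.121]
ee_rot: [0.172, 0.985, 0.001, 0.001]
ft_force: [3.0, 5.7, -1.7]
grip_width: 0.156
clock: 27.5
position: [0.4661, 0.0897, 0.1208]
ee_rot: [0.172, 0.985, 0.001, -0.0]
ft_force: [0.1, 6.6, 0.4]
grip_width: 0.155
t 27.5 p [0.4661 0.0897 0.1208] yang 70.16 tilt 0.1 w 0.155 F [0.0975 6.6237 0.4454] T [ 1.789  -0.0157  0.0126]
```

```bash
python3 -m crank '[[-1,[0,0.018,0],[0,0,0]],[-1,[0,0,0],[0,0,0]],[-1,[0,0,0],[0,0,0]],[-1,[0,0,0],[0,0,0]],[-1,[0,0,0],[0,0,0]]]' 50
python3 -m crank '[[-1,[0,0,0.02],[0,0,0]],[-1,[0,0,0.02],[0,0,0]],[-1,[0,0,0],[0,0,0]],[-1,[0,0,0],[0,0,0]],[-1,[0,0,0],[0,0,0]]]' 50
python3 - <<'E'
from h import *
st()
E
```

```text
clock: 28.0
position: [0.4663, 0.0902, 0.1206]
ee_rot: [0.173, 0.985, 0.0, -0.0]
ft_force: [-1.2, 5.9, -0.0]
grip_width: 0.155
clock: 28.5
position: [0.4664, 0.0901, 0.1176]
ee_rot: [0.173, 0.985, 0.0, -0.0]
ft_force: [-1.5, 5.9, 3.8]
grip_width: 0.158
t 28.5 p [0.4664 0.0901 0.1176] yang 70.12 tilt 0.06 w 0.158 F [-1.4545  5.8966  3.7753] T [ 1.3035  0.4697 -0.0384]
```

```bash
python3 -m crank '[[-1,[0.005,0.02,-0.01],[0,0,0]],[-1,[0,0,0],[0,0,0]],[-1,[0,0,0],[0,0,0]],[-1,[0,0,0],[0,0,0]],[-1,[0,0,0],[0,0,0]]]' 50
python3 - <<'E'
from h import *
st()
im=manip.camera("scene");cv2.imwrite("pics/s28.png",im);crop(im,178,180,60,50,12,"scene28.png")
E
```

```text
clock: 29.0
position: [0.4664, 0.0911, 0.1181]
ee_rot: [0.173, 0.985, -0.0, -0.0]
ft_force: [-2.9, 3.3, -2.2]
grip_width: 0.157
t 29.0 p [0.4664 0.0911 0.1181] yang 70.09 tilt 0.06 w 0.157 F [-2.9361  3.3368 -2.2291] T [ 0.7763  0.7126 -0.0321]
```

View pics/scene28.png

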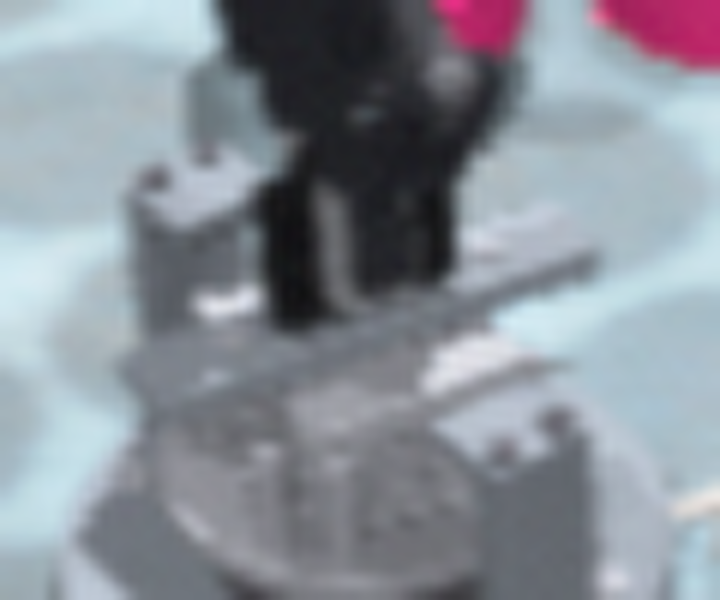

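```bash
python3 -m crank '[[-1,[0.012,0.014,0],[0,0,0]],[-1,[0,0,0.02],[0,0,0]],[-1,[0,0,0],[0,0,0]],[-1,[0,0,0],[0,0,0]],[-1,[0,0,0],[0,0,0]]]' 50
python3 - <<'E'
from h import *
st()
E
```

```text
clock: 29.55
position: [0.4664, 0.0924, 0.1168]
ee_rot: [0.173, 0.985, -0.0, 0.0]
ft_force: [-2.5, 0.3, -1.3]
grip_width: 0.152
t 29.55 p [0.4664 0.0924 0.1168] yang 70.09 tilt 0.01 w 0.152 F [-2.4682  0.2804 -1.2637] T [ 0.0236  0.3928 -0.0116]
```

```bash
python3 -m crank '[[-1,[0.012,0,0],[0,0,0]],[-1,[0,0,0.02],[0,0,0]],[-1,[0,0,0],[0,0,0]],[-1,[0,0,0],[0,0,0]],[-1,[0,0,0],[0,0,0]]]' 50
python3 -m crank '[[-1,[0,0,0.02],[0,0,0]],[-1,[0,0,0.02],[0,0,0]],[-1,[0,0,0],[0,0,0]],[-1,[0,0,0],[0,0,0]],[-1,[0,0,0],[0,0,0]]]' 50
python3 - <<'E'
from h import *
st()
im=manip.camera("scene");cv2.imwrite("pics/s29.png",im);crop(im,178,180,60,50,12,"scene29.png")
E
```

```text
clock: 30.05
position: [0.4658, 0.0929, 0.1155]
ee_rot: [0.173, 0.985, 0.0, 0.0]
ft_force: [0.3, -0.4, 1.3]
grip_width: 0.16
clock: 30.55
position: [0.4657, 0.093, 0.1122]
ee_rot: [0.173, 0.985, 0.0, 0.0]
ft_force: [1.6, -0.5, 4.5]
grip_width: 0.156
t 30.55 p [0.4657 0.093  0.1122] yang 70.1 tilt 0.04 w 0.156 F [ 1.6396 -0.458   4.5377] T [-0.1051 -0.373  -0.0021]
```

View pics/scene29.png

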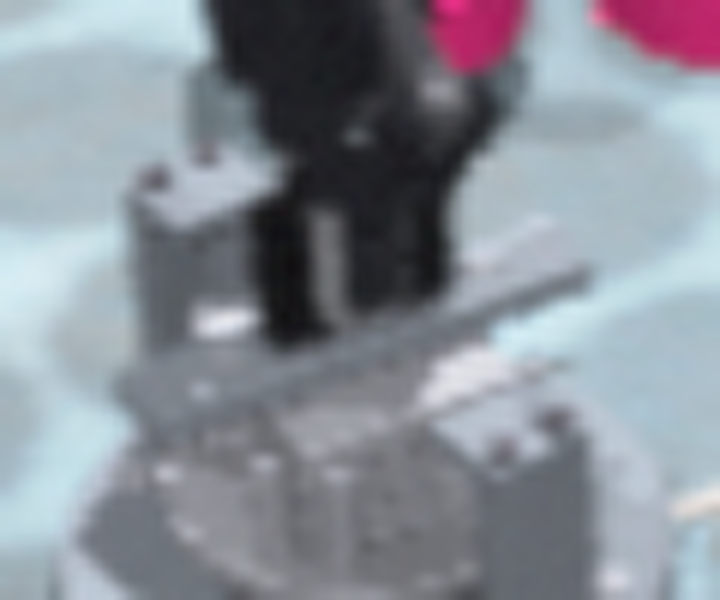

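```bash
python3 -m crank '[[-1,[0,0,0.03],[0,0,0]],[-1,[0,0,0.03],[0,0,0]],[-1,[0,0,0.03],[0,0,0]],[-1,[0,0,0],[0,0,0]],[-1,[0,0,0],[0,0,0]]]' 60
python3 - <<'E'
from h import *
st()
E
```

```text
clock: 31.1
position: [0.4658, 0.093, 0.1051]
ee_rot: [0.173, 0.985, 0.0, 0.0]
ft_force: [1.3, -1.2, 7.4]
grip_width: 0.155
t 31.1 p [0.4658 0.093  0.1051] yang 70.09 tilt 0.04 w 0.155 F [ 1.3074 -1.1576  7.3806] T [-0.1828 -0.1012  0.0224]
```

```bash
python3 -m crank '[[-1,[0,0,0.02],[0,0,0]],[-1,[0,0,0.015],[0,0,0]],[-1,[0,0,0],[0,0,0]],[-1,[0,0,0],[0,0,0]],[-1,[0,0,0],[0,0,0]]]' 60
python3 - <<'E'
from h import *
st()
im=manip.camera("scene");cv2.imwrite("pics/s30.png",im);crop(im,178,180,60,50,12,"scene30.png")
E
```

```text
clock: 31.6
position: [0.4663, 0.093, 0.1036]
ee_rot: [0.173, 0.985, 0.001, 0.0]
ft_force: [-5.2, -1.6, 24.8]
grip_width: 0.154
t 31.6 p [0.4663 0.093  0.1036] yang 70.08 tilt 0.09 w 0.154 F [-5.1636 -1.58   24.8261] T [-0.6695  1.2634 -0.0074]
```

View pics/scene30.png

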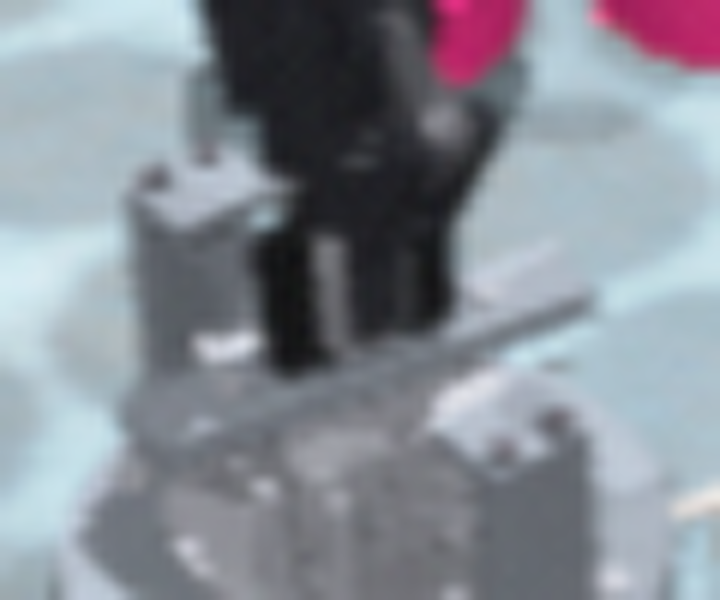

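Fully down: z .1036 after 12 mm of travel, with the stop felt at 25 N. I'll ease off slightly and start turning clockwise.

```bash
python3 -m crank '[[-1,[0,0,-0.01],[0,0,0]],[-1,[0,0,0],[0,0,0]],[-1,[0,0,0],[0,0,0.1]],[-1,[0,0,0],[0,0,0.1]],[-1,[0,0,0],[0,0,0]]]' 70
python3 - <<'E'
from h import *
st()
E
```

```text
clock: 32.15
position: [0.466, 0.0931, 0.1037]
ee_rot: [0.251, 0.968, 0.001, 0.0]
ft_force: [-1.3, -0.9, 14.5]
grip_width: 0.156
t 32.15 p [0.466  0.0931 0.1037] yang 60.93 tilt 0.07 w 0.156 F [-1.2985 -0.9412 14.5308] T [-0.2833  0.4375  0.0293]
```

```bash
python3 -m crank '[[-1,[0,0,0],[0,0,0.12]],[-1,[0,0,0],[0,0,0.12]],[-1,[0,0,0],[0,0,0.12]],[-1,[0,0,0],[0,0,0]],[-1,[0,0,0],[0,0,0]]]' 70
python3 - <<'E'
from h import *
st()
im=manip.camera("scene");cv2.imwrite("pics/s31.png",im);crop(im,178,180,60,50,12,"scene31.png")
E
```

```text
clock: 32.65
position: [0.4661, 0.0934, 0.1037]
ee_rot: [0.383, 0.924, 0.001, 0.0]
ft_force: [-0.6, -0.3, 13.8]
grip_width: 0.158
t 32.65 p [0.4661 0.0934 0.1037] yang 44.9 tilt 0.1 w 0.158 F [-0.6419 -0.2741 13.7887] T [-0.0554  0.3071  0.0543]
```

View pics/scene31.png

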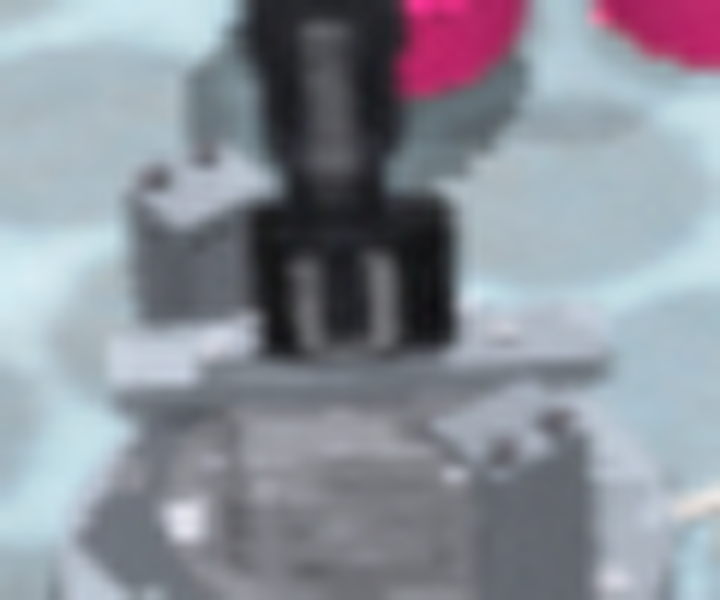

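```bash
python3 -m crank '[[-1,[0,0,0],[0,0,0.12]],[-1,[0,0,0],[0,0,0.12]],[-1,[0,0,0],[0,0,0.12]],[-1,[0,0,0],[0,0,0.12]],[-1,[0,0,0],[0,0,0]]]' 70
python3 - <<'E'
from h import *
st()
E
```

```text
clock: 33.2
position: [0.4663, 0.0937, 0.1038]
ee_rot: [0.551, 0.835, 0.001, 0.0]
ft_force: [1.4, 1.5, 13.5]
grip_width: 0.155
t 33.2 p [0.4663 0.0937 0.1038] yang 23.13 tilt 0.13 w 0.155 F [ 1.3664  1.5304 13.4889] T [ 0.2107 -0.0734  0.0748]
```

```bash
python3 -m crank '[[-1,[0,0,0],[0,0,0.12]],[-1,[0,0,0],[0,0,0.12]],[-1,[0,0,0],[0,0,0.12]],[-1,[0,0,0],[0,0,0.12]],[-1,[0,0,0],[0,0,0]]]' 70
python3 -m crank '[[-1,[0,0,0],[0,0,0.1]],[-1,[0,0,0],[0,0,0.06]],[-1,[0,0,0],[0,0,0.06]],[-1,[0,0,0],[0,0,0]],[-1,[0,0,0],[0,0,0]]]' 70
python3 - <<'E'
from h import *
st()
im=manip.camera("scene");cv2.imwrite("pics/s32.png",im);crop(im,178,180,60,50,12,"scene32.png")
E
```

```text
clock: 33.7
position: [0.4666, 0.0938, 0.1038]
ee_rot: [0.698, 0.717, 0.001, 0.0]
ft_force: [2.4, 1.6, 10.1]
grip_width: 0.153
clock: 34.2
position: [0.4667, 0.0938, 0.1038]
ee_rot: [0.756, 0.655, 0.002, 0.0]
ft_force: [1.9, 1.6, 9.2]
grip_width: 0.156
t 34.2 p [0.4667 0.0938 0.1038] yang -8.17 tilt 0.18 w 0.156 F [1.9257 1.6162 9.1785] T [ 0.3483 -0.5199  0.1525]
```

View pics/scene32.png

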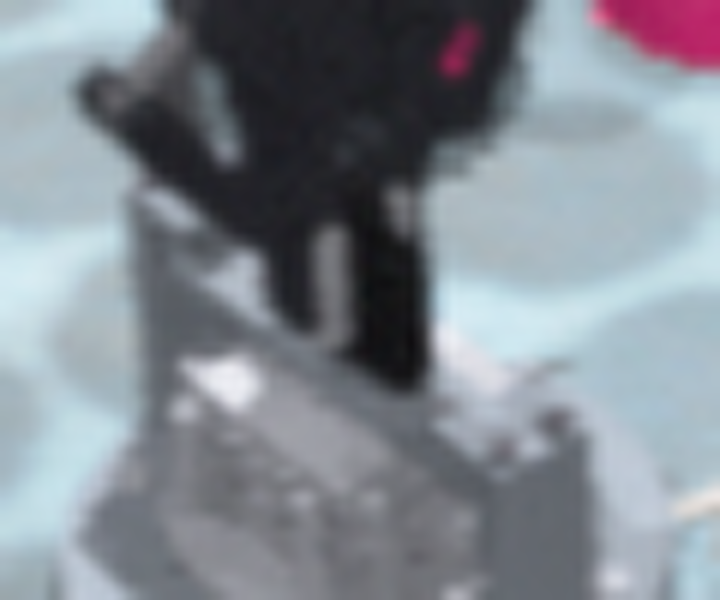

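```bash
python3 -m crank '[[-1,[0,0,0.006],[0,0,0.06]],[-1,[0,0,0],[0,0,0.04]],[-1,[0,0,0],[0,0,0]],[-1,[0,0,0],[0,0,0]],[-1,[0,0,0],[0,0,0]]]' 70
python3 - <<'E'
from h import *
st()
E
```

```text
clock: 34.75
position: [0.467, 0.0939, 0.1037]
ee_rot: [0.781, 0.625, 0.002, 0.0]
ft_force: [0.7, 0.4, 15.5]
grip_width: 0.155
t 34.75 p [0.467  0.0939 0.1037] yang -12.64 tilt 0.21 w 0.155 F [ 0.7049  0.3575 15.5223] T [ 0.3006 -0.1216  0.3379]
```

```bash
python3 -m crank '[[-1,[0,0,0],[0,0,0.04]],[-1,[0,0,0],[0,0,0]],[-1,[0,0,0],[0,0,0]],[-1,[0,0,0],[0,0,0]],[-1,[0,0,0],[0,0,0]]]' 70
python3 - <<'E'
from h import *
st()
im=manip.camera("top");cv2.imwrite("pics/t33.png",im);crop(im,165,190,110,100,6,"top33.png")
im=manip.camera("scene");cv2.imwrite("pics/s33.png",im);crop(im,178,180,60,50,12,"scene33.png")
E
```

```text
clock: 35.25
position: [0.4673, 0.0942, 0.1038]
ee_rot: [0.79, 0.613, 0.002, 0.0]
ft_force: [2.7, 3.1, 12.6]
grip_width: 0.152
t 35.25 p [0.4673 0.0942 0.1038] yang -14.43 tilt 0.26 w 0.152 F [ 2.7113  3.0898 12.6072] T [ 0.5692 -0.6381  0.3763]
```

View pics/scene33.png

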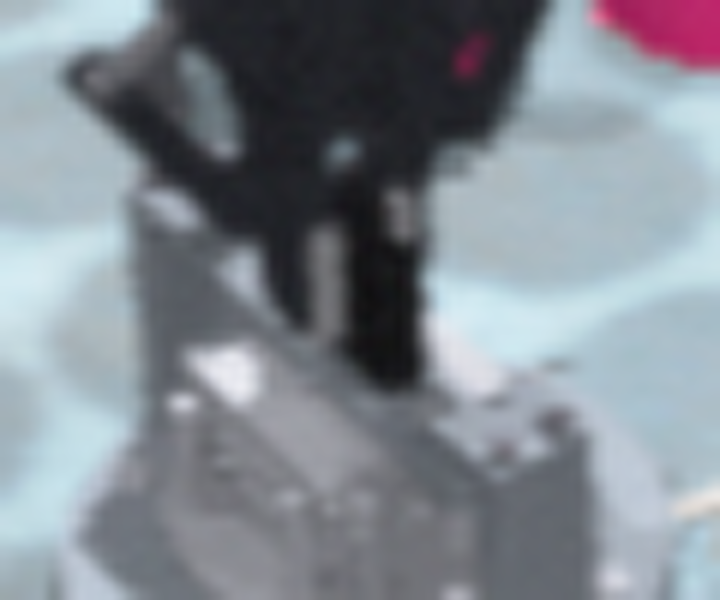

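View pics/top33.png

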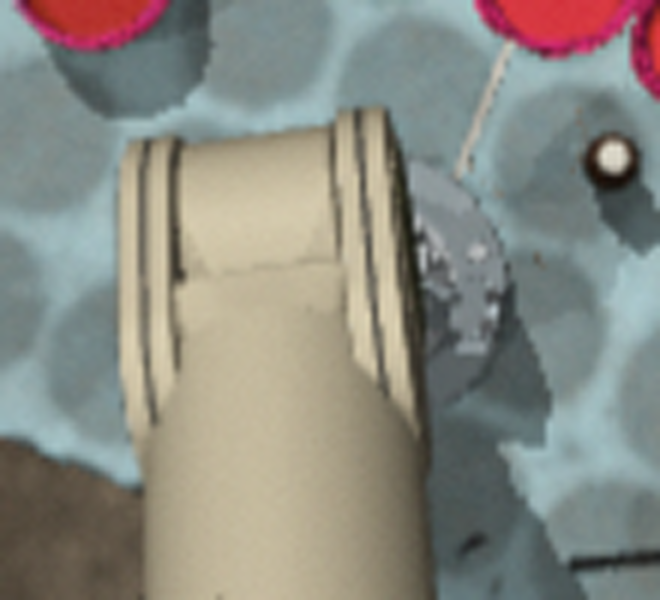

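```bash
python3 -m crank '[[-1,[0,0,0.002],[0,0,0]],[-1,[0,0,0],[0,0,0]],[-1,[0,0,0],[0,0,0]],[-1,[0,0,0],[0,0,0]],[-1,[0,0,0],[0,0,0]]]' 70
python3 - <<'E'
from h import *
st()
im=cv2.imread("pics/s33.png");x,y,w,h,s=178,180,60,50,12
big=cv2.resize(im[y:y+h,x:x+w],None,fx=s,fy=s,interpolation=cv2.INTER_CUBIC)
c=np.array([.467,.0935])
for ang,col in((75.6,(0,255,0)),(84,(0,0,255))):
    t=np.radians(ang);u=np.array([np.cos(t),np.sin(t)]);v=np.array([-u[1],u[0]])
    P=np.array([[*(c+.06*i*u+.012*j*v),.0738] for i,j in((1,1),(1,-1),(-1,-1),(-1,1))])
    q=((proj("scene",P)-[x,y]+.5)*s).astype(int);cv2.polylines(big,[q.reshape(-1,1,2)],True,col,1)
cv2.imwrite("pics/ov33.png",big)
E
```

```text
clock: 35.85
position: [0.4673, 0.0942, 0.1037]
ee_rot: [0.79, 0.613, 0.002, 0.0]
ft_force: [1.1, 2.6, 15.3]
grip_width: 0.151
t 35.85 p [0.4673 0.0942 0.1037] yang -14.43 tilt 0.26 w 0.151 F [ 1.1193  2.6497 15.3136] T [ 0.547  -0.5161  0.3928]
```

View pics/ov33.png

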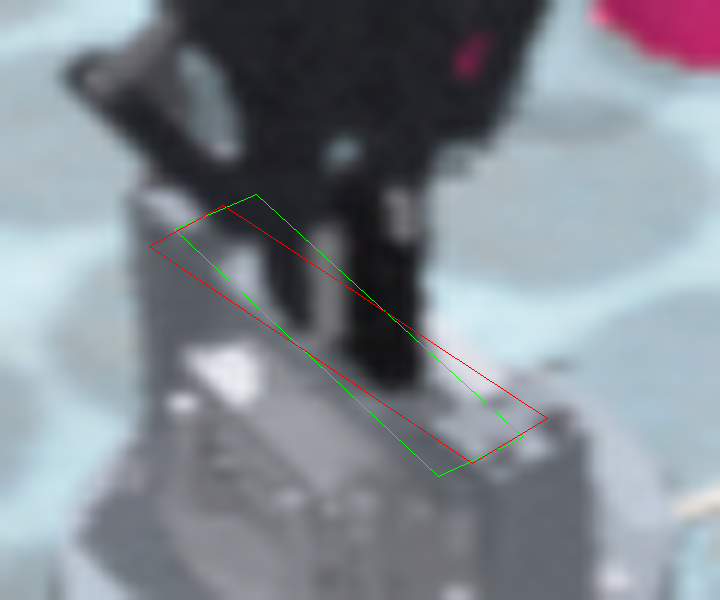

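Run:
```python
from h import *
print(manip.hand_in()); st()
```

```text
the job is handed in; nothing more can be done
None
the job is handed in; nothing more can be done
```

I stacked both plates between the pins, pressed the cap down and turned it clockwise to its stop. I handed it in still gripping the fin, at about 36 s of the 70 s allowed. The hand-in gives no verdict.

**Last checks that agreed:**
- **Plates:** after each placing, both camera views showed the plates flat and square between the pins.
- **Push:** the cap went 11.8 mm down from first contact. At the end it pressed with 15 N, more than the spring's 8 to 10 N, so I take it to be at the bottom stop.
- **Turn:** the tool turned 84.5° (1.475 rad). The turning moment rose from 0.15 to 0.39 N m near the end, which I read as the stop.
- **Grip:** 70 N, with the jaws closed on the fin (about 13 mm).
- **Bystanders:** no contact seen. I did not measure their positions again at the end.

**Checks that disagreed:**
- **Camera views:** the two cameras differed by about 3 mm. I found the final fit by feel, and the cap touched pins on one side before it seated.
- **Cap angle:** in the last picture the cap's bar appeared turned about 3° less than the tool. It may have slipped a little in the grip against the stop. That would still put the turn near 1.4 rad, above the 1.25 needed.

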